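# Prop the fittings chest open and stow the tee

## Robot

A 6-joint arm with a two-finger parallel gripper is mounted at the origin on the work surface. World frame = base frame: x ahead of the robot, y to its left, z up, the work surface at z = 0. Lengths are in m, angles in rad, forces in N, time in s.
With the tool pointing down it reaches from about 0.25 to 0.775 m from the base axis. Payload 4 kg.
Tool frame: the origin (TCP) lies on the centre line of the jaws, within the pads' length; the fingertips stand ahead of it and the grasp point (between the pads) lies 3 mm ahead of it (bot.tcp_to_tips is the x of the fingertips in the tool frame, in m); x points along the fingers, z is the direction in which the jaws open and shut, and the axes are right-handed (so a half turn about x gives the same grasp; the last joint's range is limited). The gripper opens to 94 mm and grips with 3 to 60 N. Pads are 16 mm wide; open, the fingers measure 119 mm over their backs; the gripper's body (75 mm by 177 mm) begins 78 mm behind the grasp point.
Start: joints at [-1.396, 0.087, 1.371, -0, 1.684, -0.103], TCP at [0.151, -0.529, 0.228] pointing down, gripper open.
Joint ranges: [-3.1, 3.1], [-0.76, 2.03], [0.27, 2.55], [-1.08, 4.22], [0.17, 2.65], [-2.57, 2.57]. Speed limits (rad/s): [2.79, 2.79, 3.14, 3.14, 3.14, 3.14].

## Interface

Orientations are given as [roll, pitch, yaw] about the fixed x, y, z axes, in that order (R = Rz(yaw) Ry(pitch) Rx(roll)).
In Python, from rig import sense, eyes, ticket, bot gives the robot as it stands.
- The arm moves only by the shell command python3 -m pendant 'ROWS' [FORCE]. ROWS is JSON, a list that holds one entry, the list of rows, each a list of 5 numbers: the shift along the tool's x, y, z normalised to -1 to 1, where 1 is 0.03 m, then the turn about the tool's x normalised to -1 to 1, where 1 is 8 degrees, then the finger opening in mm, from 0 to 94. A call has exactly 5 rows; each row shifts and turns the pose as measured when the row begins, along the tool's axes as they then stand; what a row does not reach is not made up. A row lasts 1/10 s, in which the tool goes at most 50 mm and 8.59 degrees, less where a joint would pass 70% of its speed; a pose out of reach is approached as far as the arm can. A call with a number of a shift or a turn outside -1 to 1 is refused whole. A call with a gripper value outside its range is refused whole. The fingers move at their own pace and stop on an object; FORCE is the grip in N (left out, the last holds). Time passes only in rows, so rows that do not move let the fingers close, or fill a call up. It gives the time, the measured TCP pose, the force and the opening at its end, in the units of the state.
- sense(): the state, without advancing time (a new reading comes with each control period).
- eyes.grab_frame(name): name is "scene" or "top"; returns a dict with "frame" (384x512x3 uint8, red, green, blue), "intrinsics" (3x3 intrinsics, pixels), "R" (3x3) and "t" (3): a world point X has camera coordinates R X + t. Camera axes: x right, y down, z forward; pixel columns grow to the right and rows downward; lengths in m; the calibration is good to about 2 mm. A picture is of the moment at which its call begins. There is no depth.
- ticket.hand_in(): hands the job in, once; it reports no verdict.
Trained networks look in a picture, given as the dict that the camera call returned (one of the last four; its "shot" number tells which), for a name from the list of things; names that differ only in an ending like _2 or _b are one class to them, and where a whole thing is asked for, a point or a joint stands for the part that bears it (a point fixed in the world has none). Each returns a list of dicts, best first, with "p" (0 to 1); they miss things now and then, are a little off and sometimes report something else, mostly with a low value. They report only what shows in the picture. A call takes as long as a camera call. They do not tell look-alikes from the thing itself.
- eyes.search_frame(picture, target): "xyz" ([x, y, z] in m, in world coordinates, good to about 4 mm: the middle of the surface that is visible of it).
The state is a dict: "time": time; "q": joint angles; "qd": joint speeds; "effort": joint torques, N m; "ee_pos": TCP position; "tool_rot": TCP orientation; "wrist_force": force on the tool from outside, world axes, zero at the start; "wrist_torque": the same for the moment, N m; "gripper_width": finger opening in m.
Only numpy, scipy, OpenCV 4.12 (cv2) and the standard library are available. Lean on these libraries where they do the work, as an engineer would, in place of code of your own. Each camera call takes 0.05 s, during which the arm holds its last target.

## Task

Lift the lid of the grey chest right back, flip the steel stay inside it up until it stands on its stop, and gently bring the lid forward until it rests on the stay's tip and stays propped, never letting the lid drop. Also put the loose T-shaped pipe fitting from the bench into the chest, lying on its floor, and leave the other things on the bench where they are. You may put the tee in before or after the lid is brought onto the stay.

Things in the scene. Friction and masses are not known exactly. Their poses are not given: they have to be found in the camera images.
- chest: Grey steel chest, fixed to the bench, open-topped box 180 (its x) x 260 (its y) x 85 mm high, walls and floor 5 mm. Origin at the centre of its underside; its -x face is the front (towards the robot, turned by up to 0.35 rad), z up. The lid's hinge runs along its y at x = +90, z = 90 mm. A short pipe piece (70 x 32 mm) and a round cap (42 dia x 28 mm) lie inside, in the half on its +y side; the half on its -y side is empty.
- lid (a joint): Lid angle in rad: 0 shut, grows as it lifts; past 1.57 it leans back by itself against its stop at 1.80. Below that it falls shut if let go, unless propped. Plate 180 x 260 x 10 mm, 0.3 to 0.6 kg, nearly free hinge. Resting on the upright stay it reads about 1.18.
- lid_bar (a point): Middle of the lid's handle: a straight round bar 12 mm thick, 110 mm long, parallel to the hinge, standing 36 mm out from the lid's front edge (30 mm clear gap) in the plane of the lid, 216 mm from the hinge axis. x, y, z are the lid's axes (chest axes when shut).
- lid_hinge (a point): Middle of the hinge axis; y lies along the axis. The lid's plane passes through it.
- stay (a joint): Stay angle in rad: 0 lying level along the chest's -y direction, 0.07 m above the bench and just under the shut lid; grows as its free end is raised, 1.57 upright, stop at 1.66 (leaning 5 degrees past upright, where it stands by itself; let go much short of upright it falls back).
- stay_pivot (a point): Pivot of the stay inside the chest near its +y wall, at chest x = 10, y = 90, z = 70 mm; the pivot axis is the chest's x.
- stay_tip (a point): Rounded black free end of the stay: a straight steel rod 12 mm thick (16 mm over its last 22 mm), 190 mm from pivot to tip, running from the pivot along its own -y. About 0.06 kg, nearly free pivot.
- tee_center (a point): White T-shaped pipe fitting (three open ends), lying flat on the bench, 0.08 to 0.17 kg. Tubes 32 mm in diameter. The straight run is 100 mm long along its y, centred on this point; the branch runs along its +x and ends 60 mm from this point. The point is on the tubes' axes, 16 mm above the underside.
- elbow: White L-shaped pipe fitting lying on the bench, legs 64 mm along its x and 70 mm along its y, 32 mm tubes; origin under the corner. Not wanted.
- coupling: White straight pipe sleeve standing on end, 44 mm in diameter, 70 mm high; origin at the centre of its underside. Not wanted.
- sprayer: Blue spray bottle, 76 mm in diameter, 211 mm high, standing beside the chest; origin at the centre of its underside. Leave alone.
- tin: Metal tin, 80 mm in diameter, 100 mm high; origin at the centre of its underside. Leave alone.
- pot: White pot with a screw cap, 72 mm in diameter, 55 mm high; origin at the centre of its underside. Leave alone.
There are look-alikes about, which are no part of the job. What is shaped like the part that bears tee_center but brown or pink is not meant.

How it is judged:
By the outcome, as a careful person would: the job done as asked, in the order asked, and still so for the second after the job is handed in, with the robot touching nothing.
It also fails if it takes over 72 s, if anything falls off the work surface, if the arm or the gripper's body presses on something with over 40 N, if the wrist force passes 120 N, or if a joint passes its speed limit or range.

## Working session

There is one attempt and no reset: what is moved stays moved. The work goes in short steps, Python scripts to look and compute and a shell command to move; the robot and the scene stay as the last step left them, time stands still between calls to the robot, and variables do not carry over. Pictures are saved under pics/ and viewed, and the job is handed in when it is done.

```bash
ls -la; mkdir -p pics; python3 - <<'E'
from rig import sense, eyes, ticket, bot
import cv2
s=sense(); print(s)
print(bot.tcp_to_tips, [a for a in dir(bot) if a[0]!='_'])
for n in ("scene","top"):
    f=eyes.grab_frame(n)
    cv2.imwrite(f"pics/{n}0.png",cv2.resize(f["frame"][:,:,::-1],None,fx=1.5,fy=1.5,interpolation=cv2.INTER_CUBIC))
    print(n,f["intrinsics"],f["R"],f["t"],f["shot"])
    for t in ("tee_center","lid","lid_bar","stay","elbow","coupling","sprayer","tin","pot","chest"):
        try: print(t,[( [round(v,3) for v in d["xyz"]],round(d["p"],2)) for d in eyes.search_frame(f,t)])
        except Exception as e: print(t,e)
print(sense()["time"])
E
```

```text
total 12
drwxr-xr-x  3 agent agent 4096 Dec  6 15:33 .
drwxr-xr-x 23 root  root  4096 Dec  6 15:33 ..
drwxr-xr-x  2 agent agent 4096 Dec  6 15:33 pics
{'time': 0.0, 'q': array([-1.39607690e+00,  8.79525867e-02,  1.37224684e+00,  1.60562528e-05,
        1.68356622e+00, -1.03100692e-01]), 'qd': array([ 0.00092299, -0.00197387,  0.00096511, -0.00039662,  0.00076144,
        0.00076914]), 'effort': array([ 8.44195220e-04, -3.40176344e+01, -3.02429795e+01,  7.18525099e-02,
        3.29404953e-02, -1.47905121e-04]), 'ee_pos': array([ 0.15075759, -0.52842515,  0.22630919]), 'tool_rot': array([3.03114822, 1.56862328, 1.73817381]), 'wrist_force': array([ 0.61458297,  0.04171168, -0.01060189]), 'wrist_torque': array([ 0.01851485, -0.00146776,  0.01186883]), 'gripper_width': 0.09402001295186486}
0.022 ['IKError', 'tcp_to_tips']
scene [[350.29044644   0.         254.77766497]
 [  0.         350.29044644 192.51406049]
 [  0.           0.           1.        ]] [[-0.46275244  0.88627104 -0.01959147]
 [ 0.5379084   0.2631566  -0.80087649]
 [-0.70463802 -0.38114597 -0.59850899]] [ 0.23647607 -0.1689
[... 733 characters left out ...]
7421437e-04]
 [-9.96527096e-01 -2.16780198e-03 -8.32409033e-02]
 [ 8.32385553e-02  1.15186646e-03 -9.96528984e-01]] [-0.00198719  0.46601089  1.46280115] 2
tee_center [([0.338, -0.047, 0.029], 0.95), ([0.268, -0.278, 0.031], 0.82), ([0.243, -0.409, 0.029], 0.82), ([0.416, -0.21, 0.03], 0.58)]
lid [([0.56, 0.089, 0.091], 0.8), ([0.608, -0.288, 0.033], 0.66)]
lid_bar [([0.565, 0.08, 0.096], 0.73), ([0.358, 0.168, 0.057], 0.65)]
stay []
elbow [([0.611, -0.292, 0.031], 0.79)]
coupling [([0.412, -0.394, 0.049], 0.45)]
sprayer [([0.416, -0.21, 0.032], 0.2)]
tin [([0.391, 0.269, 0.105], 0.97), ([0.516, 0.312, 0.133], 0.38)]
pot [([0.356, 0.17, 0.06], 0.81)]
chest [([0.559, 0.085, 0.098], 0.59)]
1.1
```

View pics/scene0.png

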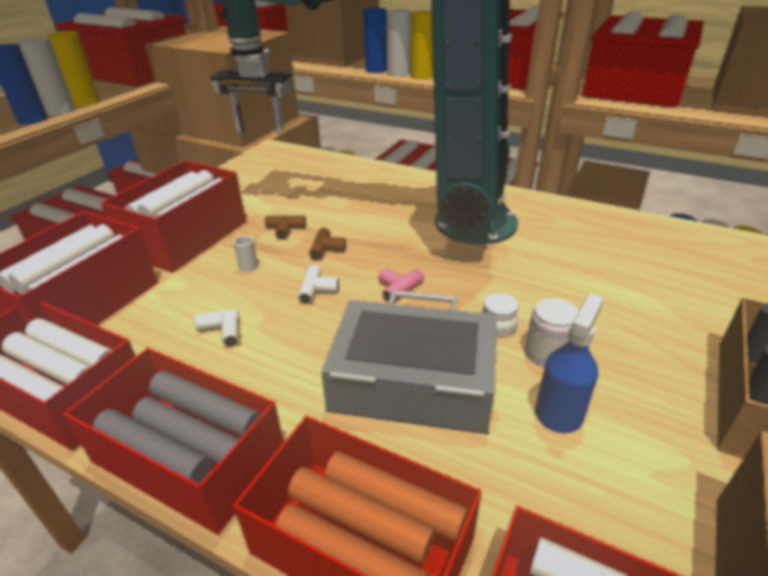

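View pics/top0.png

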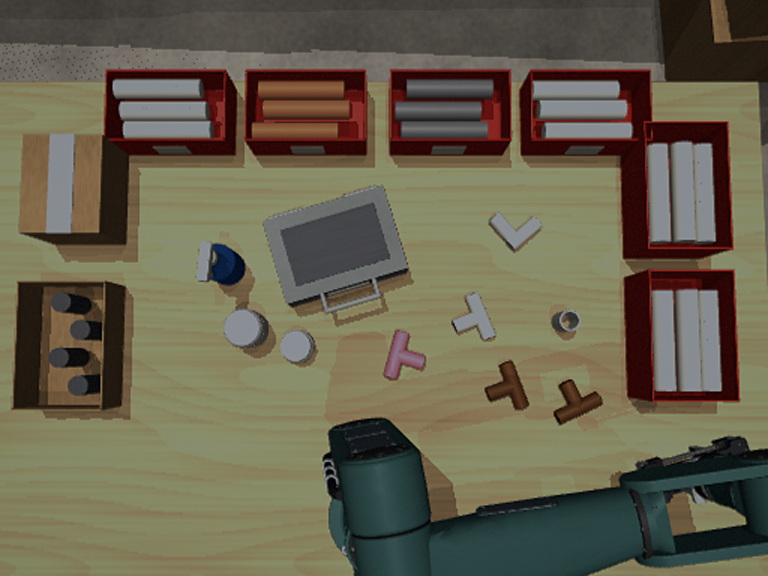

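The pictures show the white tee at top (475,318) in the 1.5x image; look-alikes are brown (508,385), (578,403) and pink (404,355); the white L at (515,230) is the elbow. Only the first is a white T. The chest is shut, with its handle at (350,295). I'll confirm with enlarged crops.

```bash
cat > h.py <<'E'
import numpy as np, cv2
from rig import sense, eyes, ticket, bot
def p2w(f,u,v,z):
    K,R,t=f["intrinsics"],np.array(f["R"]),np.array(f["t"])
    d=R.T@np.linalg.solve(K,[u,v,1.]); c=-R.T@t
    return c+d*(z-c[2])/d[2]
def w2p(f,X):
    c=np.array(f["R"])@np.asarray(X)+f["t"]; p=np.array(f["intrinsics"])@c; return p[:2]/p[2]
def crop(f,u0,v0,u1,v1,k,name):
    im=f["frame"][v0:v1,u0:u1,::-1]; cv2.imwrite("pics/"+name+".png",cv2.resize(im,None,fx=k,fy=k,interpolation=cv2.INTER_CUBIC))
E
python3 - <<'E'
from h import *
f=eyes.grab_frame("top")
crop(f,170,115,280,215,7,"chestc")
crop(f,290,180,345,240,9,"teec")
import pickle; pickle.dump({k:np.array(f[k]) for k in("frame","intrinsics","R","t")},open("top.pkl","wb"))
# tee: white mask PCA
im=f["frame"][180:240,290:345].astype(int)
hsv=cv2.cvtColor(f["frame"],cv2.COLOR_RGB2HSV)[180:240,290:345]
print(hsv[::6,::6,1]); 
E
```

```text
[[ 73  73  72  70  74  74  76  74  68  68]
 [ 70  70  70  70  69  72  72  74  74  74]
 [ 70  70  70  68  68  68  73  74  71  69]
 [ 71  71  82  84  20  59  76  76  76  73]
 [ 71  70  73  73  12  19  71  71  68  68]
 [ 74  74  76  54  20  19  74  71  73  72]
 [ 73  82 255  19  11  17  11  71  71  71]
 [ 67  67  70 100  70  20  19  68  66  68]
 [ 69  69  67  69  68  70  70  71  68  68]
 [ 68  70  84  86  86  84  84  86  84  84]]
```

View pics/chestc.png

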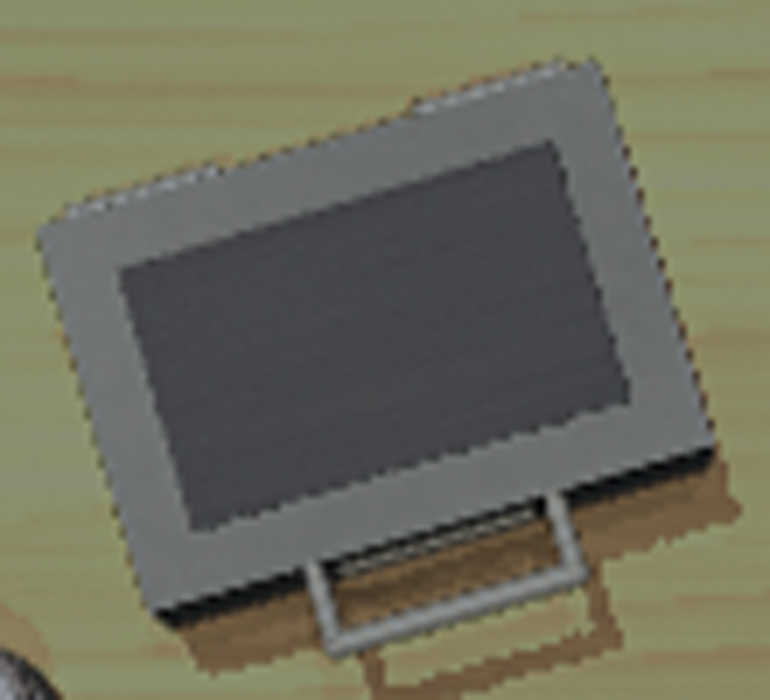

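View pics/teec.png

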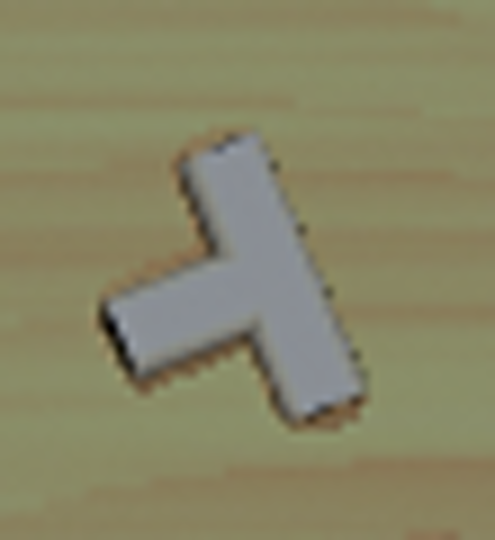

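The crops confirm a plain white T (run from (220,145) to (330,410), branch end (120,343) in the crop). The lid corners are at (40,228), (598,65), (715,442), (158,610), and the bar ends at (335,645) and (582,572).

```bash
python3 - <<'E'
import pickle
from h import *
f=pickle.load(open("top.pkl","rb"))
def P(x,y,k,u0,v0,z): return p2w(f,(x+.5)/k-.5+u0,(y+.5)/k-.5+v0,z)
W=np.array([P(x,y,7,170,115,.095) for x,y in [(40,228),(598,65),(715,442),(158,610)]])
print("corners BL BR FR FL",W.round(4))
print("bar", [P(x,y,7,170,115,.09).round(4) for x,y in[(335,645),(582,572)]])
# rigid fit: chest corners
C=np.array([(90,130),(90,-130),(-90,-130),(-90,130)])/1000.
m=W[:,:2].mean(0); A=C; B=W[:,:2]-m
a=np.arctan2((A[:,0]*B[:,1]-A[:,1]*B[:,0]).sum(),(A*B).sum())
R=np.array([[np.cos(a),-np.sin(a)],[np.sin(a),np.cos(a)]])
print("chest",m,a,"res",(B-A@R.T).round(4))
cw=lambda x,y:(m+R@[x,y]).round(4)
print("bar",cw(-.126,0),"pivot",cw(.01,.09),"tip",cw(.01,-.1))
T=[P(x,y,9,290,180,.016) for x,y in[(220,143),(330,412),(120,343),(274,276)]]
print("tee",np.array(T).round(4))
b=np.array(T[2])-(T[0]+T[1])/2; print("branch",b, np.arctan2(b[1],b[0]))
r=T[0]-T[1];print("run dir",np.linalg.norm(r),np.arctan2(r[1],r[0]))
E
```

```text
corners BL BR FR FL [[ 0.6145  0.2346  0.095 ]
 [ 0.688  -0.0111  0.095 ]
 [ 0.5202 -0.0626  0.095 ]
 [ 0.4459  0.1804  0.095 ]]
bar [array([0.4311, 0.1035, 0.09  ]), array([ 0.4634, -0.0045,  0.09  ])]
chest [0.56716605 0.08533194] 0.29719443184087296 res [[-0.0006 -0.0014]
 [-0.0033  0.0015]
 [ 0.001   0.0027]
 [ 0.0029 -0.0029]]
bar [0.4467 0.0484] pivot [0.5504 0.1743] tip [ 0.606  -0.0074]
tee [[ 0.4729 -0.2024  0.016 ]
 [ 0.3766 -0.2408  0.016 ]
 [ 0.4011 -0.166   0.016 ]
 [ 0.4252 -0.2213  0.016 ]]
branch [-0.02367763  0.05554714  0.        ] 1.9737354123188884
run dir 0.10360490345697787 0.3793202277429685
```

```bash
cat >> h.py <<'E'
from scipy.spatial.transform import Rotation as Ro
A0=0.297; M0=np.array([0.5675,0.0856])
def C2W(x,y,z):
    c,s=np.cos(A0),np.sin(A0); return np.array([M0[0]+c*x-s*y, M0[1]+s*x+c*y, z])
def plan(X,yaw=None):
    """X: TCP target; yaw: world angle of jaw axis. prints total shift in row units, turn in units"""
    s=sense(); R=Ro.from_euler('xyz',s["tool_rot"]).as_matrix()
    d=R.T@(np.asarray(X)-s["ee_pos"]); z=R[:,2]; j=np.arctan2(z[1],z[0])
    msg=""
    if yaw is not None:
        e=(yaw-j+np.pi/2)%np.pi-np.pi/2  # about world z
        turn=-np.degrees(e)/8            # tool x is down
        msg=f" turn {turn:.2f}"
        R2=R@Ro.from_euler('x',np.radians(turn*8)).as_matrix(); d2=R2.T@(np.asarray(X)-s["ee_pos"]); msg+=f" (shift after turn {(d2/.03).round(2)})"
    print(f"t {s['time']:.1f} pos {s['ee_pos'].round(4)} jaw {j:.3f} toolx {R[:,0].round(3)} F {s['wrist_force'].round(1)} w {s['gripper_width']:.4f} q6 {s['q'][5]:.2f} | shift {(d/.03).round(2)}{msg}")
E
python3 -c "
from h import *
plan(C2W(-.126,0,.15),A0); print(C2W(-.126,0,.09))"
```

```text
t 1.1 pos [ 0.1508 -0.5289  0.2275] jaw -1.293 toolx [ 0. -0. -1.] F [ 0.6 -0.4  0.7] w 0.0942 q6 -0.10 | shift [  2.58  14.77 -15.81] turn 11.11 (shift after turn [  2.58 -15.52 -15.08])
[0.44701644 0.04872574 0.09      ]
```

```bash
python3 -m pendant '[[[0,0.9,-0.95,-0.5,70],[0,0.9,-0.95,-0.5,70],[0,0.9,-0.9,-0.2,70],[0,0.9,-0.9,-0.2,70],[0,0.9,-0.9,-0.2,70]]]' 10; python3 -c "
from h import *
plan(C2W(-.126,0,.15),A0)"
```

```text
time: 1.65
ee_pos: [0.2228, -0.3479, 0.2256]
tool_rot: [2.857, 1.569, 1.789]
wrist_force: [0.7, -0.5, -0.4]
gripper_width: 0.0699
t 1.6 pos [ 0.2228 -0.3479  0.2256] jaw -1.068 toolx [-0.     0.001 -1.   ] F [ 0.7 -0.5 -0.4] w 0.0699 q6 -0.07 | shift [ 2.53 12.92 -7.98] turn -9.77 (shift after turn [ 2.53 10.45 11.02])
```

```bash
python3 -m pendant '[[[0,0.95,-0.5,-0.9,70],[0,0.95,-0.3,-0.9,70],[0,0.95,-0.1,-0.9,70],[0,1,0,-0.9,70],[0,1,0.1,-0.9,70]]]'; python3 -c "
from h import *
plan(C2W(-.126,0,.15),A0)"
```

```text
time: 2.15
ee_pos: [0.3156, -0.2209, 0.2271]
tool_rot: [-0.224, 1.567, -0.64]
wrist_force: [0.4, 0.4, -0.3]
gripper_width: 0.0698
t 2.1 pos [ 0.3156 -0.2209  0.2271] jaw -0.416 toolx [ 0.003 -0.002 -1.   ] F [ 0.4  0.4 -0.3] w 0.0698 q6 -0.34 | shift [2.56 9.99 0.36] turn -5.11 (shift after turn [2.56 7.32 6.81])
```

```bash
python3 -m pendant '[[[0.2,1,0.2,-0.9,70],[0.2,1,0.4,-0.9,70],[0.3,1,0.6,-0.9,70],[0.3,1,0.8,-0.9,70],[0.4,1,0.9,-0.9,70]]]'; python3 -c "
from h import *
plan(C2W(-.126,0,.15),A0)"
```

```text
time: 2.65
ee_pos: [0.4287, -0.0769, 0.1876]
tool_rot: [-0.832, 1.556, -0.595]
wrist_force: [0.7, -0.3, 1.2]
gripper_width: 0.0702
t 2.6 pos [ 0.4287 -0.0769  0.1876] jaw 0.237 toolx [ 0.012 -0.008 -1.   ] F [ 0.7 -0.3  1.2] w 0.0702 q6 -0.54 | shift [1.23 3.94 1.56] turn -0.43 (shift after turn [1.23 3.84 1.8 ])
```

```bash
python3 -m pendant '[[[0.3,1,0.5,-0.3,60],[0.3,1,0.5,-0.15,60],[0.3,1,0.4,0,60],[0.3,0.7,0.3,0,60],[0,0,0,0,60]]]'; python3 - <<'E'
from h import *
plan(C2W(-.126,0,.093),A0)
f=eyes.grab_frame("scene"); print([ (d["xyz"],d["p"]) for d in eyes.search_frame(f,"lid_bar")])
cv2.imwrite("pics/s1.png",cv2.resize(f["frame"][150:250,200:360,::-1],None,fx=5,fy=5,interpolation=cv2.INTER_CUBIC))
print(w2p(f,C2W(-.126,0,.09)))
E
```

```text
time: 3.15
ee_pos: [0.4488, 0.0524, 0.1479]
tool_rot: [-0.878, 1.558, -0.566]
wrist_force: [-0.2, -0.4, 0.7]
gripper_width: 0.0602
t 3.1 pos [0.4488 0.0524 0.1479] jaw 0.312 toolx [ 0.011 -0.007 -1.   ] F [-0.2 -0.4  0.7] w 0.0602 q6 -0.32 | shift [ 1.83 -0.08 -0.11] turn 0.11 (shift after turn [ 1.83 -0.08 -0.11])
[([0.5746, 0.0892, 0.0944], 0.62)]
[280.98571767 197.03462938]
```

View pics/s1.png

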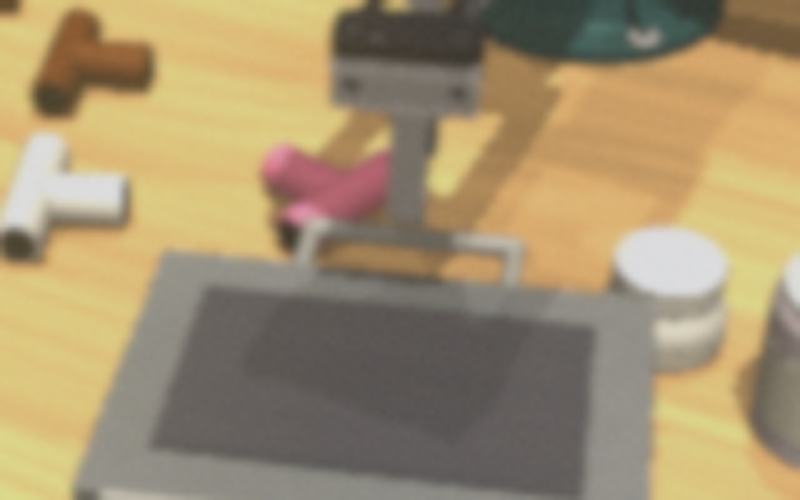

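The picture shows the bar centre at about (410,235) in the crop, which is (282,197) in the frame. The model predicts (281,197). I'll narrow the jaws to 32 mm and descend onto the bar.

```bash
python3 -m pendant '[[[0,-0.08,-0.11,0.11,32],[0,0,0,0,32],[0.1,0,0,0,32],[0.5,0,0,0,32],[0.5,0,0,0,32]]]' 10; python3 -c "
from h import *
plan(C2W(-.126,0,.093),A0)"
```

```text
time: 3.75
ee_pos: [0.4507, 0.0416, 0.1204]
tool_rot: [-0.691, 1.545, -0.406]
wrist_force: [0.2, 0.2, 0.4]
gripper_width: 0.0322
t 3.8 pos [0.4507 0.0416 0.1204] jaw 0.285 toolx [ 0.024 -0.01  -1.   ] F [0.2 0.2 0.4] w 0.0322 q6 -0.31 | shift [ 0.91  0.28 -0.07] turn -0.08 (shift after turn [ 0.91  0.28 -0.07])
```

```bash
python3 -m pendant '[[[0,0.28,-0.07,-0.08,32],[0.4,0,0,0,32],[0.4,0,0,0,32],[0.2,0,0,0,32],[0,0,0,0,32]]]' 10; python3 -c "
from h import *
plan(C2W(-.126,0,.093),A0)"
```

```text
time: 4.25
ee_pos: [0.4459, 0.0479, 0.0873]
tool_rot: [-0.735, 1.546, -0.441]
wrist_force: [0.3, 0.0, -1.0]
gripper_width: 0.0321
t 4.2 pos [0.4459 0.0479 0.0873] jaw 0.294 toolx [ 0.022 -0.01  -1.   ] F [ 0.3  0.  -1. ] w 0.0321 q6 -0.30 | shift [-0.19  0.01  0.05] turn -0.02 (shift after turn [-0.19  0.01  0.05])
```

```bash
python3 -m pendant '[[[-0.19,0,0.05,0,4],[0,0,0,0,4],[0,0,0,0,4],[0,0,0,0,4],[0,0,0,0,4]]]' 15; python3 -c "
from h import *
plan(C2W(-.126,0,.093),A0)"
```

```text
time: 4.75
ee_pos: [0.4472, 0.0482, 0.094]
tool_rot: [-0.765, 1.547, -0.471]
wrist_force: [0.6, -0.0, -1.2]
gripper_width: 0.0117
t 4.8 pos [0.4472 0.0482 0.094 ] jaw 0.294 toolx [ 0.021 -0.011 -1.   ] F [ 0.6 -0.  -1.2] w 0.0117 q6 -0.30 | shift [ 0.03  0.02 -0.  ] turn -0.02 (shift after turn [ 0.03  0.02 -0.  ])
```

```bash
cat >> h.py <<'E'
def lidang():
    s=sense(); p=s["ee_pos"].copy(); R=Ro.from_euler('xyz',s["tool_rot"]).as_matrix(); p+=0.003*R[:,0]
    c,sn=np.cos(A0),np.sin(A0); d=p[:2]-M0; x=c*d[0]+sn*d[1]; y=-sn*d[0]+c*d[1]
    th=np.arctan2(p[2]-.09,.09-x); r=np.hypot(p[2]-.09,.09-x)
    F=s["wrist_force"]; j=np.arctan2(R[1,2],R[0,2])
    print(f"t {s['time']:.2f} chestxyz {x:.4f} {y:.4f} {p[2]:.4f} lid th {th:.3f} r {r:.4f} jaw {j:.3f} F {F.round(1)} |F| {np.linalg.norm(F):.1f} w {s['gripper_width']:.4f} toolx {R[:,0].round(3)}")
    for n in (1,2,3,4,5):
        for k in (.1,):
            a=th+n*k*np.sign(1); print(f"  th {a:.2f}: total shift units", (R.T@(C2W(.09-.216*np.cos(a),0,.09+.216*np.sin(a))-p)/.03).round(2))
E
python3 -m pendant '[[[-0.4,0,0.02,0,4],[-0.6,0,0.06,0,4],[-0.7,0,0.12,0,4],[-0.7,0,0.18,0,4],[-0.65,0,0.22,0,4]]]'; python3 -c "
from h import *
lidang()"
```

```text
time: 5.25
ee_pos: [0.4681, 0.0546, 0.1896]
tool_rot: [-0.568, 1.533, -0.274]
wrist_force: [14.1, 2.0, -9.5]
gripper_width: 0.0116
t 5.25 chestxyz -0.1040 -0.0006 0.1866 lid th 0.462 r 0.2168 jaw 0.294 F [14.1  2.  -9.5] |F| 17.1 w 0.0116 toolx [ 0.036 -0.01  -0.999]
  th 0.56: total shift units [-0.6   0.01  0.39]
  th 0.66: total shift units [-1.18 -0.    0.83]
  th 0.76: total shift units [-1.71 -0.01  1.31]
  th 0.86: total shift units [-2.19 -0.02  1.85]
  th 0.96: total shift units [-2.61 -0.03  2.43]
```

```bash
python3 -m pendant '[[[-0.58,0,0.42,0,4],[-0.55,0,0.46,0,4],[-0.5,0,0.5,0,4],[-0.46,0,0.54,0,4],[-0.4,0,0.57,0,4]]]'; python3 -c "
from h import *
lidang()"
```

```text
time: 5.75
ee_pos: [0.5359, 0.0751, 0.2747]
tool_rot: [-0.757, 1.534, -0.466]
wrist_force: [2.4, -1.5, -5.4]
gripper_width: 0.0113
t 5.75 chestxyz -0.0332 -0.0009 0.2717 lid th 0.975 r 0.2195 jaw 0.291 F [ 2.4 -1.5 -5.4] |F| 6.1 w 0.0113 toolx [ 0.033 -0.016 -0.999]
  th 1.08: total shift units [-0.26  0.03  0.69]
  th 1.18: total shift units [-0.55  0.02  1.35]
  th 1.28: total shift units [-0.78  0.02  2.03]
  th 1.38: total shift units [-0.93  0.02  2.73]
  th 1.48: total shift units [-1.02  0.02  3.45]
```

```bash
python3 -m pendant '[[[-0.28,0,0.67,0,4],[-0.28,0,0.66,0,4],[-0.22,0,0.68,0,4],[-0.15,0,0.68,0,4],[-0.08,0,0.7,0,4]]]'; python3 -c "
from h import *
lidang()"
```

```text
time: 6.25
ee_pos: [0.6329, 0.1043, 0.314]
tool_rot: [-0.893, 1.536, -0.603]
wrist_force: [-0.3, -1.4, -2.8]
gripper_width: 0.0115
t 6.25 chestxyz 0.0681 -0.0013 0.3110 lid th 1.472 r 0.2221 jaw 0.290 F [-0.3 -1.4 -2.8] |F| 3.1 w 0.0115 toolx [ 0.029 -0.02  -0.999]
  th 1.57: total shift units [0.18 0.05 0.73]
  th 1.67: total shift units [0.23 0.06 1.45]
  th 1.77: total shift units [0.36 0.07 2.16]
  th 1.87: total shift units [0.55 0.08 2.85]
  th 1.97: total shift units [0.81 0.09 3.52]
```

```bash
python3 -m pendant '[[[0.02,0,0.6,0,4],[0.04,0,0.5,0,4],[0.06,0,0.45,0,4],[0.08,0,0.4,0,4],[0.05,0,0.3,0,4]]]'; python3 -c "
from h import *
lidang()"
```

```text
time: 6.75
ee_pos: [0.6989, 0.1241, 0.3112]
tool_rot: [-1.012, 1.539, -0.723]
wrist_force: [-1.9, -0.5, -4.2]
gripper_width: 0.0116
t 6.75 chestxyz 0.1370 -0.0017 0.3082 lid th 1.783 r 0.2232 jaw 0.289 F [-1.9 -0.5 -4.2] |F| 4.6 w 0.0116 toolx [ 0.024 -0.021 -0.999]
  th 1.88: total shift units [0.43 0.07 0.64]
  th 1.98: total shift units [0.7  0.09 1.31]
  th 2.08: total shift units [1.03 0.1  1.94]
  th 2.18: total shift units [1.42 0.12 2.55]
  th 2.28: total shift units [1.87 0.13 3.11]
```

```bash
python3 -m pendant '[[[0.05,0,0.15,0,4],[0,0,0.1,0,4],[0,0,0,0,36],[0,0,0,0,36],[0,0,0,0,36]]]'; python3 -c "
from h import *
lidang()"
```

```text
time: 7.25
ee_pos: [0.7011, 0.1249, 0.3128]
tool_rot: [-1.467, 1.544, -1.18]
wrist_force: [-0.3, 0.2, -1.0]
gripper_width: 0.0319
t 7.25 chestxyz 0.1392 -0.0016 0.3098 lid th 1.791 r 0.2252 jaw 0.288 F [-0.3  0.2 -1. ] |F| 1.1 w 0.0319 toolx [ 0.01  -0.024 -1.   ]
  th 1.89: total shift units [0.49 0.07 0.62]
  th 1.99: total shift units [0.75 0.08 1.29]
  th 2.09: total shift units [1.08 0.1  1.94]
  th 2.19: total shift units [1.47 0.11 2.54]
  th 2.29: total shift units [1.92 0.13 3.1 ]
```

```bash
python3 -m pendant '[[[-0.4,0,0,0,36],[-0.8,0,0,0,36],[-0.8,0,0,0,36],[0,0,-0.6,0,40],[0,0,-1,0,40]]]'; python3 -m pendant '[[[0,0,-1,0,40],[0,-0.3,-1,0,40],[0,-0.5,-1,0,40],[0,-0.5,-0.8,0,40],[0,0,0,0,40]]]'; python3 - <<'E'
from h import *
plan(C2W(.009,-.06,.25),A0)
f=eyes.grab_frame("top"); g=eyes.grab_frame("scene")
crop(f,150,80,310,220,5,"t2"); crop(g,190,100,350,300,3,"s2")
for r,y in ((0,90),(0.15,-60),(0.19,-100)): print(w2p(f,C2W(.01,y/1000,.07)),w2p(g,C2W(.01,y/1000,.07)))
print(eyes.search_frame(f,"stay"),eyes.search_frame(f,"stay_tip"),eyes.search_frame(g,"stay_tip"))
E
```

```text
time: 7.75
ee_pos: [0.6567, 0.1136, 0.3728]
tool_rot: [-1.388, 1.545, -1.098]
wrist_force: [-0.6, -0.6, 0.8]
gripper_width: 0.04
time: 8.25
ee_pos: [0.5525, 0.0422, 0.3785]
tool_rot: [-1.048, 1.538, -0.756]
wrist_force: [-0.3, 1.3, 0.3]
gripper_width: 0.0401
t 8.2 pos [0.5525 0.0422 0.3785] jaw 0.292 toolx [ 0.024 -0.023 -0.999] F [-0.3  1.3  0.3] w 0.0401 q6 -0.31 | shift [ 4.32 -0.63  1.13] turn -0.04 (shift after turn [ 4.32 -0.64  1.13])
[195.48110612 168.86670676] [311.0410669  241.35414129]
[241.42038837 155.07478184] [249.73199051 234.28398248]
[253.63336021 151.4081945 ] [233.94760208 232.4637278 ]
[] [{'xyz': [0.5608, 0.1232, 0.075], 'p': 0.56}] []
```

View pics/t2.png

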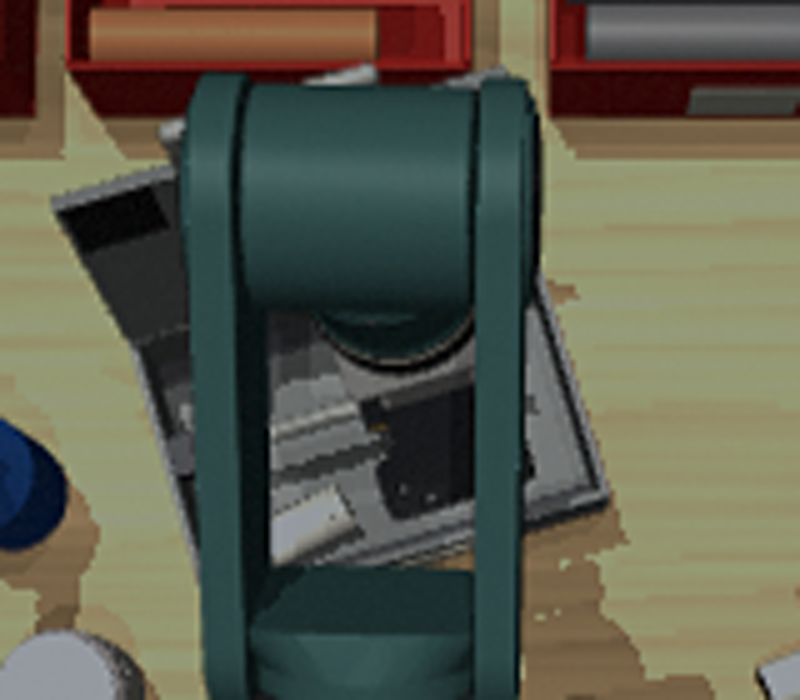

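View pics/s2.png

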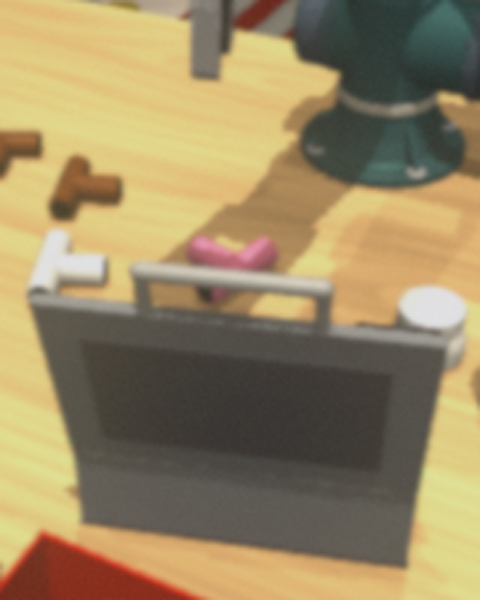

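The rod shows at top (213,164) in the frame, where the model predicts (213,163.6). The lid leans back on its stop. I'll descend over the stay.

```bash
python3 -m pendant '[[[0.9,-0.2,0.35,0,40],[0.9,-0.2,0.35,0,40],[0.9,-0.2,0.3,0,40],[0.8,0,0.1,0,40],[0.2,0,0,0,40]]]';  python3 -c "
from h import *
plan(C2W(.009,-.06,.16),A0)"
```

```text
time: 9.0
ee_pos: [0.6002, 0.0384, 0.2613]
tool_rot: [-1.035, 1.541, -0.734]
wrist_force: [-0.1, 0.5, -0.5]
gripper_width: 0.0402
t 9.0 pos [0.6002 0.0384 0.2613] jaw 0.301 toolx [ 0.022 -0.02  -1.   ] F [-0.1  0.5 -0.5] w 0.0402 q6 -0.32 | shift [ 3.38 -0.09 -0.33] turn 0.03 (shift after turn [ 3.38 -0.09 -0.33])
```

```bash
python3 -m pendant '[[[0.7,-0.06,-0.3,0,40],[0.8,0,-0.03,0,40],[0.8,0,0,0,40],[0.6,0,0,0,40],[0.3,0,0,0,40]]]';  python3 -c "
from h import *
plan(C2W(.009,-.06,.085),A0)"
```

```text
time: 9.5
ee_pos: [0.5967, 0.0346, 0.1637]
tool_rot: [-0.966, 1.539, -0.661]
wrist_force: [-0.3, -0.2, 0.3]
gripper_width: 0.0403
t 9.5 pos [0.5967 0.0346 0.1637] jaw 0.305 toolx [ 0.025 -0.02  -0.999] F [-0.3 -0.2  0.3] w 0.0403 q6 -0.33 | shift [ 2.62 -0.02 -0.18] turn 0.06 (shift after turn [ 2.62 -0.02 -0.18])
```

```bash
python3 -m pendant '[[[0.5,0,-0.2,0.06,40],[0.6,0,0,0,40],[0.6,0,0,0,40],[0.4,0,0,0,40],[0.2,0,0,0,40]]]';  python3 -c "
from h import *
plan(C2W(.009,-.06,.085),A0)"
```

```text
time: 10.0
ee_pos: [0.5968, 0.0333, 0.0962]
tool_rot: [-0.84, 1.533, -0.541]
wrist_force: [-0.3, 1.0, -0.4]
gripper_width: 0.0401
t 10.0 pos [0.5968 0.0333 0.0962] jaw 0.300 toolx [ 0.032 -0.019 -0.999] F [-0.3  1.  -0.4] w 0.0401 q6 -0.33 | shift [ 0.37 -0.04 -0.13] turn 0.02 (shift after turn [ 0.37 -0.04 -0.13])
```

```bash
python3 -m pendant '[[[0.2,-0.04,-0.13,0,40],[0.12,0,0,0,40],[0,0,0,0,30],[0,0,0,0,20],[0,0,0,0,20]]]' 5;  python3 -c "
from h import *
plan(C2W(.009,-.06,.085),A0)"
```

```text
time: 10.5
ee_pos: [0.5951, 0.0307, 0.0882]
tool_rot: [-0.796, 1.53, -0.496]
wrist_force: [0.6, -0.0, -0.1]
gripper_width: 0.0213
t 10.5 pos [0.5951 0.0307 0.0882] jaw 0.300 toolx [ 0.036 -0.019 -0.999] F [ 0.6 -0.  -0.1] w 0.0213 q6 -0.33 | shift [ 0.1   0.02 -0.05] turn 0.02 (shift after turn [ 0.1   0.02 -0.05])
```

```bash
python3 -m pendant '[[[0.1,0,-0.05,0,8],[0,0,0,0,4],[0,0,0,0,4],[0,0,0,0,4],[0,0,0,0,4]]]' 8;  python3 -c "
from h import *
plan(C2W(.009,-.06,.085),A0)"
```

```text
time: 11.0
ee_pos: [0.5943, 0.0302, 0.0859]
tool_rot: [-0.771, 1.528, -0.472]
wrist_force: [0.5, -0.5, -0.0]
gripper_width: 0.0115
t 11.0 pos [0.5943 0.0302 0.0859] jaw 0.300 toolx [ 0.038 -0.019 -0.999] F [ 0.5 -0.5 -0. ] w 0.0115 q6 -0.33 | shift [ 0.03  0.03 -0.01] turn 0.02 (shift after turn [ 0.03  0.03 -0.01])
```

```bash
cat >> h.py <<'E'
def stayang(ahead=0.015):
    s=sense(); p=s["ee_pos"].copy(); R=Ro.from_euler('xyz',s["tool_rot"]).as_matrix(); p+=ahead*R[:,0]
    c,sn=np.cos(A0),np.sin(A0); d=p[:2]-M0; x=c*d[0]+sn*d[1]; y=-sn*d[0]+c*d[1]
    th=np.arctan2(p[2]-.07,.09-y); r=np.hypot(p[2]-.07,.09-y); F=s["wrist_force"]
    print(f"t {s['time']:.2f} chestxyz {x:.4f} {y:.4f} {p[2]:.4f} stay {th:.3f} r {r:.4f} jaw {np.arctan2(R[1,2],R[0,2]):.3f} F {F.round(1)} w {s['gripper_width']:.4f} toolx {R[:,0].round(3)}")
    for n in range(1,6):
        a=th+n*.12; print(f"  {a:.2f}:", (R.T@(C2W(.0095,.09-.151*np.cos(a),.07+.151*np.sin(a))-p)/.03).round(2))
E
python3 -m pendant '[[[-0.4,0,0,0,4],[-0.5,0.07,0,0,4],[-0.5,0.12,0,0,4],[-0.48,0.17,0,0,4],[-0.46,0.22,0,0,4]]]';  python3 -c "
from h import *
stayang()"
```

```text
time: 11.5
ee_pos: [0.5881, 0.0497, 0.1618]
tool_rot: [-0.68, 1.524, -0.382]
wrist_force: [2.4, 1.8, -2.3]
gripper_width: 0.0116
t 11.50 chestxyz 0.0097 -0.0408 0.1468 stay 0.531 r 0.1517 jaw 0.299 F [ 2.4  1.8 -2.3] w 0.0116 toolx [ 0.044 -0.018 -0.999]
  0.65: [-0.5   0.34  0.01]
  0.77: [-0.97  0.72  0.03]
  0.89: [-1.39  1.15  0.05]
  1.01: [-1.75  1.64  0.06]
  1.13: [-2.06  2.16  0.07]
```

```bash
python3 -m pendant '[[[-0.5,0.34,0,0,4],[-0.47,0.38,0,0,4],[-0.42,0.43,0,0,4],[-0.38,0.48,0,0,4],[-0.32,0.52,0,0,4]]]';  python3 -c "
from h import *
stayang()"
```

```text
time: 12.0
ee_pos: [0.5667, 0.1194, 0.2304]
tool_rot: [-0.525, 1.516, -0.224]
wrist_force: [7.3, 2.8, -5.9]
gripper_width: 0.012
t 12.00 chestxyz 0.0098 0.0321 0.2154 stay 1.192 r 0.1565 jaw 0.301 F [ 7.3  2.8 -5.9] w 0.0120 toolx [ 0.053 -0.012 -0.999]
  1.31: [-0.04  0.64 -0.01]
  1.43: [-0.17  1.23  0.  ]
  1.55: [-0.23  1.83  0.01]
  1.67: [-0.23  2.43  0.01]
  1.79: [-0.15  3.03  0.01]
```

```bash
python3 -m pendant '[[[-0.12,0.55,0,0,4],[-0.12,0.55,0,0,4],[-0.06,0.5,0,0,4],[0,0.4,0,0,4],[0,0.25,0,0,4]]]';  python3 -c "
from h import *
stayang()"
```

```text
time: 12.5
ee_pos: [0.5433, 0.1886, 0.2427]
tool_rot: [-0.599, 1.512, -0.296]
wrist_force: [0.0, -0.6, 0.4]
gripper_width: 0.0041
t 12.50 chestxyz 0.0078 0.1051 0.2278 stay 1.666 r 0.1585 jaw 0.303 F [ 0.  -0.6  0.4] w 0.0041 toolx [ 0.056 -0.017 -0.998]
  1.79: [0.33 0.58 0.05]
  1.91: [0.47 1.17 0.04]
  2.03: [0.68 1.73 0.03]
  2.15: [0.96 2.27 0.02]
  2.27: [1.31 2.77 0.01]
```

Grip lost (width 4 mm). Looking before moving.

```bash
python3 - <<'E'
from h import *
f=eyes.grab_frame("top"); g=eyes.grab_frame("scene")
crop(f,150,80,310,220,5,"t3"); crop(g,190,50,350,250,3,"s3")
for a in (0,1.2,1.66):
    X=C2W(.01,.09-.19*np.cos(a),.07+.19*np.sin(a)); print(a,w2p(f,X),w2p(g,X))
print([(d["xyz"],d["p"]) for h in (f,g) for d in eyes.search_frame(h,"stay_tip")])
E
```

```text
0 [253.63336021 151.4081945 ] [233.94760208 232.4637278 ]
1.2 [211.64682219 152.30107367] [284.78489101 177.88110185]
1.66 [180.96731463 160.56636725] [326.29674117 176.65969358]
[([0.5523, 0.1546, 0.1957], 0.64), ([0.6836, 0.0982, 0.2095], 0.46), ([0.5612, 0.1477, 0.2286], 0.6)]
```

View pics/t3.png

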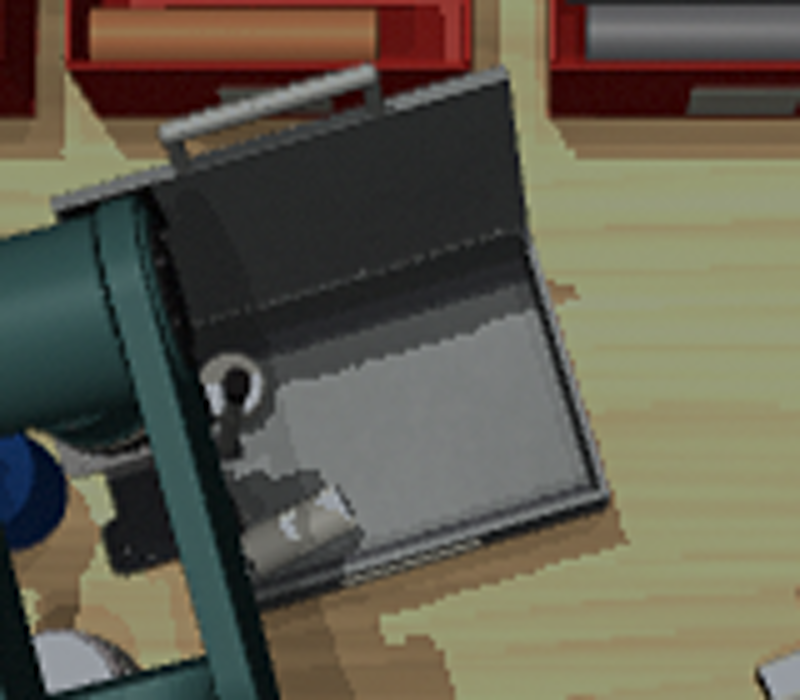

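View pics/s3.png

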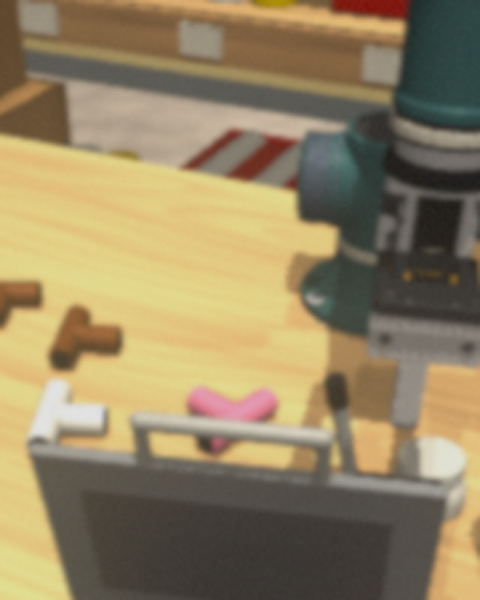

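The stay slipped out at about 1.4 rad (tip at scene (302,179), top (197,157)) and is falling back. I'll open, go up, and retry with a firmer grip.

```bash
python3 -m pendant '[[[-0.5,0,0,0,40],[-0.8,0,0,0,40],[-0.8,-0.5,0,0,40],[0,-0.9,0,0,40],[0,-0.9,0,0,40]]]';  python3 -c "
from h import *
plan(C2W(.009,-.06,.16),A0)"; python3 - <<'E'
from h import *
f=eyes.grab_frame("top"); g=eyes.grab_frame("scene")
crop(f,150,80,310,220,5,"t4"); crop(g,190,50,350,250,3,"s4")
E
```

```text
time: 13.2
ee_pos: [0.5597, 0.1194, 0.3072]
tool_rot: [-0.703, 1.518, -0.401]
wrist_force: [-0.2, 0.1, -0.1]
gripper_width: 0.0387
t 13.2 pos [0.5597 0.1194 0.3072] jaw 0.302 toolx [ 0.049 -0.021 -0.999] F [-0.2  0.1 -0.1] w 0.0387 q6 -0.18 | shift [ 5.02 -2.98  0.  ] turn 0.04 (shift after turn [ 5.02 -2.98  0.02])
```

View pics/t4.png

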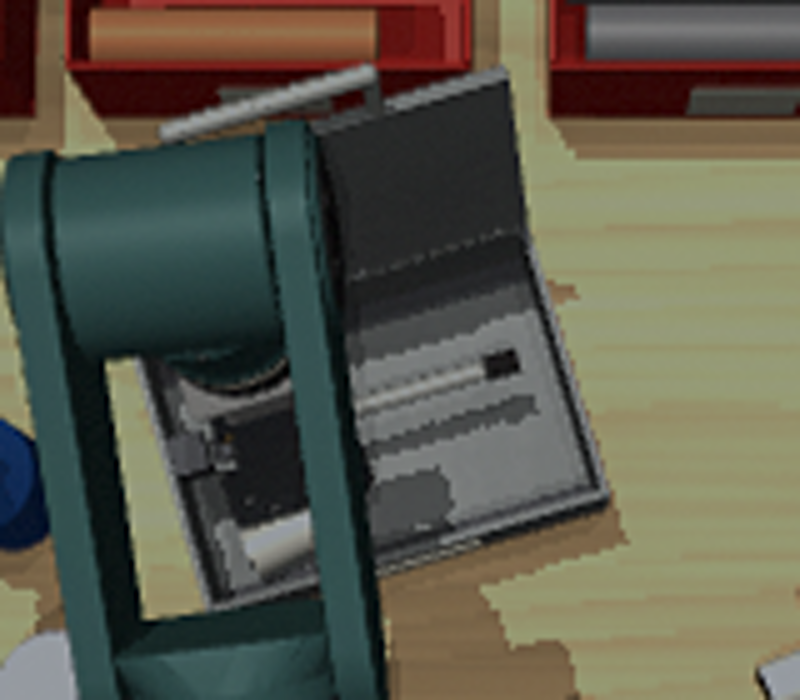

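View pics/s4.png

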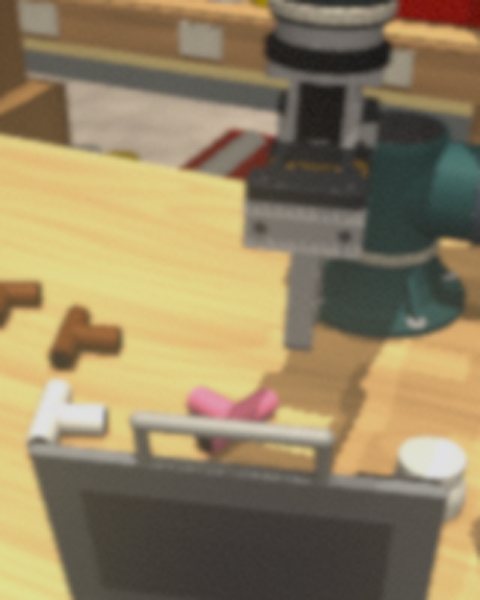

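The stay lies level again, tip at top (253.6,152), model (253.6,151.4). Second approach.

```bash
python3 -m pendant '[[[0.4,-0.8,0,0.04,40],[0.8,-0.8,0,0,40],[0.9,-0.7,0,0,40],[0.9,-0.2,0,0,40],[0.7,0,0,0,40]]]';  python3 -c "
from h import *
plan(C2W(.0085,-.052,.12),A0)"
```

```text
time: 13.8
ee_pos: [0.5891, 0.0403, 0.1993]
tool_rot: [-0.629, 1.512, -0.343]
wrist_force: [0.2, -0.3, -0.9]
gripper_width: 0.0401
t 13.8 pos [0.5891 0.0403 0.1993] jaw 0.287 toolx [ 0.055 -0.02  -0.998] F [ 0.2 -0.3 -0.9] w 0.0401 q6 -0.30 | shift [ 2.64  0.01 -0.09] turn -0.07 (shift after turn [ 2.64  0.01 -0.09])
```

```bash
python3 -c "
from h import *
plan(C2W(.0085,-.052,.08),A0)"
```

```text
t 13.8 pos [0.5891 0.0403 0.1993] jaw 0.287 toolx [ 0.055 -0.02  -0.998] F [ 0.2 -0.3 -0.9] w 0.0401 q6 -0.30 | shift [ 3.97  0.06 -0.15] turn -0.07 (shift after turn [ 3.97  0.06 -0.15])
```

```bash
python3 -m pendant '[[[0.6,0,0,-0.07,40],[0.8,0,-0.05,0,40],[0.8,0,-0.05,0,40],[0.6,0,-0.05,0,40],[0.3,0,0,0,40]]]';  python3 -c "
from h import *
plan(C2W(.0083,-.052,.08),A0)"
```

```text
time: 14.3
ee_pos: [0.5854, 0.0374, 0.097]
tool_rot: [-0.682, 1.524, -0.389]
wrist_force: [-0.0, 0.2, -1.7]
gripper_width: 0.0396
t 14.3 pos [0.5854 0.0374 0.097 ] jaw 0.293 toolx [ 0.043 -0.018 -0.999] F [-0.   0.2 -1.7] w 0.0396 q6 -0.31 | shift [ 0.57 -0.01  0.16] turn -0.03 (shift after turn [ 0.57 -0.01  0.16])
```

```bash
python3 -m pendant '[[[0.2,0,0.14,-0.03,40],[0.2,0,0,0,30],[0.1,0,0,0,25],[0,0,0,0,20],[0,0,0,0,20]]]' 5;  python3 -c "
from h import *
plan(C2W(.0083,-.052,.08),A0)"
```

```text
time: 14.8
ee_pos: [0.5909, 0.0391, 0.0817]
tool_rot: [-0.674, 1.524, -0.378]
wrist_force: [0.9, -0.7, -0.0]
gripper_width: 0.0201
t 14.8 pos [0.5909 0.0391 0.0817] jaw 0.297 toolx [ 0.043 -0.017 -0.999] F [ 0.9 -0.7 -0. ] w 0.0201 q6 -0.31 | shift [ 0.06 -0.02 -0.02] turn 0.00 (shift after turn [ 0.06 -0.02 -0.02])
```

Close with 30 N.

```bash
python3 -m pendant '[[[0,0,0,0,10],[0,0,0,0,4],[0,0,0,0,4],[0,0,0,0,4],[0,0,0,0,4]]]' 30;  sed -i 's/\.151\*/RR*/g; s/def stayang(ahead=0.015)/def stayang(ahead=0.011,RR=0.142)/' h.py; python3 -c "
from h import *
stayang()"
```

```text
time: 15.3
ee_pos: [0.5916, 0.0391, 0.0836]
tool_rot: [-0.653, 1.522, -0.357]
wrist_force: [-0.9, 0.9, -0.2]
gripper_width: 0.011
t 15.30 chestxyz 0.0099 -0.0519 0.0726 stay 0.019 r 0.1419 jaw 0.297 F [-0.9  0.9 -0.2] w 0.0110 toolx [ 0.046 -0.017 -0.999]
  0.14: [-0.57  0.02  0.01]
  0.26: [-1.13  0.12  0.03]
  0.38: [-1.67  0.28  0.05]
  0.50: [-2.19  0.51  0.07]
  0.62: [-2.68  0.79  0.09]
```

```bash
sed -i 's/ahead=0.011/ahead=0.0135/' h.py; python3 -m pendant '[[[-0.35,0,0,0,4],[-0.45,0.06,0,0,4],[-0.45,0.1,0,0,4],[-0.42,0.15,0,0,4],[-0.4,0.18,0,0,4]]]';  python3 -c "
from h import *
stayang()"
```

```text
time: 15.8
ee_pos: [0.5862, 0.0558, 0.1502]
tool_rot: [-0.581, 1.517, -0.284]
wrist_force: [3.0, 2.4, -2.2]
gripper_width: 0.0115
t 15.80 chestxyz 0.0098 -0.0344 0.1367 stay 0.492 r 0.1411 jaw 0.297 F [ 3.   2.4 -2.2] w 0.0115 toolx [ 0.052 -0.015 -0.999]
  0.61: [-0.51  0.26  0.01]
  0.73: [-0.96  0.6   0.03]
  0.85: [-1.37  0.99  0.05]
  0.97: [-1.73  1.43  0.07]
  1.09: [-2.03  1.91  0.08]
```

```bash
python3 -m pendant '[[[-0.44,0.25,0.03,0,4],[-0.38,0.28,0.03,0,4],[-0.32,0.31,0.02,0,4],[-0.27,0.34,0.02,0,4],[-0.22,0.36,0.02,0,4]]]';  python3 -c "
from h import *
stayang()"
```

```text
time: 16.3
ee_pos: [0.5717, 0.1041, 0.204]
tool_rot: [-0.649, 1.515, -0.352]
wrist_force: [0.3, -2.4, 0.4]
gripper_width: 0.0113
t 16.30 chestxyz 0.0100 0.0160 0.1905 stay 1.020 r 0.1414 jaw 0.297 F [ 0.3 -2.4  0.4] w 0.0113 toolx [ 0.052 -0.019 -0.998]
  1.14: [-0.3   0.48 -0.  ]
  1.26: [-0.52  1.    0.  ]
  1.38: [-0.68  1.55  0.01]
  1.50: [-0.78  2.11  0.01]
  1.62: [-0.8   2.67  0.02]
```

Excellent; force is small. Continue.

```bash
python3 -m pendant '[[[-0.28,0.45,0,0,4],[-0.18,0.45,0,0,4],[-0.12,0.45,0,0,4],[-0.07,0.42,0,0,4],[-0.03,0.4,0,0,4]]]';  python3 -c "
from h import *
stayang()"
```

```text
time: 16.8
ee_pos: [0.5498, 0.1729, 0.2258]
tool_rot: [-0.614, 1.514, -0.318]
wrist_force: [-0.3, -0.3, -0.3]
gripper_width: 0.0038
t 16.80 chestxyz 0.0093 0.0882 0.2123 stay 1.558 r 0.1423 jaw 0.297 F [-0.3 -0.3 -0.3] w 0.0038 toolx [ 0.054 -0.018 -0.998]
  1.68: [0.02 0.57 0.01]
  1.80: [0.1  1.13 0.  ]
  1.92: [ 0.24  1.68 -0.01]
  2.04: [ 0.45  2.21 -0.02]
  2.16: [ 0.71  2.71 -0.03]
```

```bash
python3 - <<'E'
from h import *
f=eyes.grab_frame("top"); g=eyes.grab_frame("scene")
crop(f,150,80,310,220,5,"t5"); crop(g,230,80,350,220,5,"s5")
E
python3 -m pendant '[[[-0.5,-0.3,0,0,60],[-0.8,-0.3,0,0,44],[-0.6,-0.7,0,0,44],[0,-0.9,0,0,44],[0,-0.9,0,0,44]]]' 5 ;  python3 -c "
from h import *
plan(C2W(.0083,-.088,.12),A0)"
```

```text
time: 17.4
ee_pos: [0.5709, 0.0867, 0.2821]
tool_rot: [-0.726, 1.526, -0.42]
wrist_force: [1.7, 0.7, -0.1]
gripper_width: 0.0409
t 17.4 pos [0.5709 0.0867 0.2821] jaw 0.306 toolx [ 0.041 -0.018 -0.999] F [ 1.7  0.7 -0.1] w 0.0409 q6 -0.25 | shift [ 5.49 -2.77 -0.05] turn 0.07 (shift after turn [ 5.49 -2.77 -0.03])
```

View pics/s5.png

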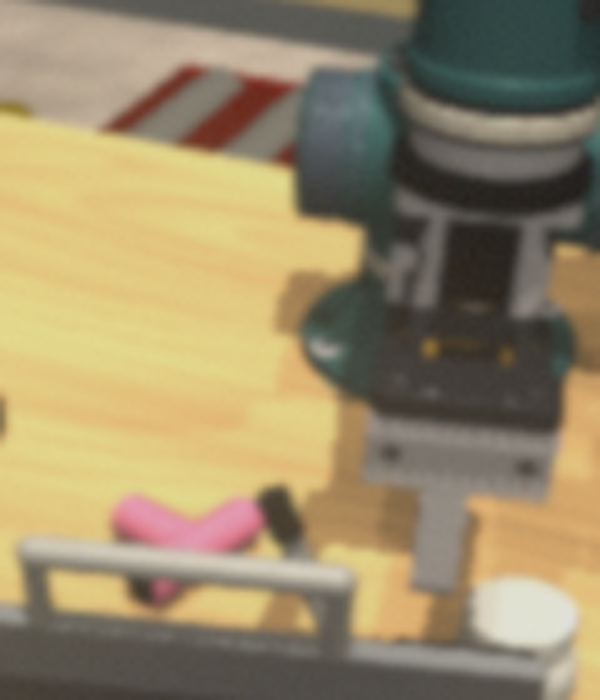

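View pics/t5.png

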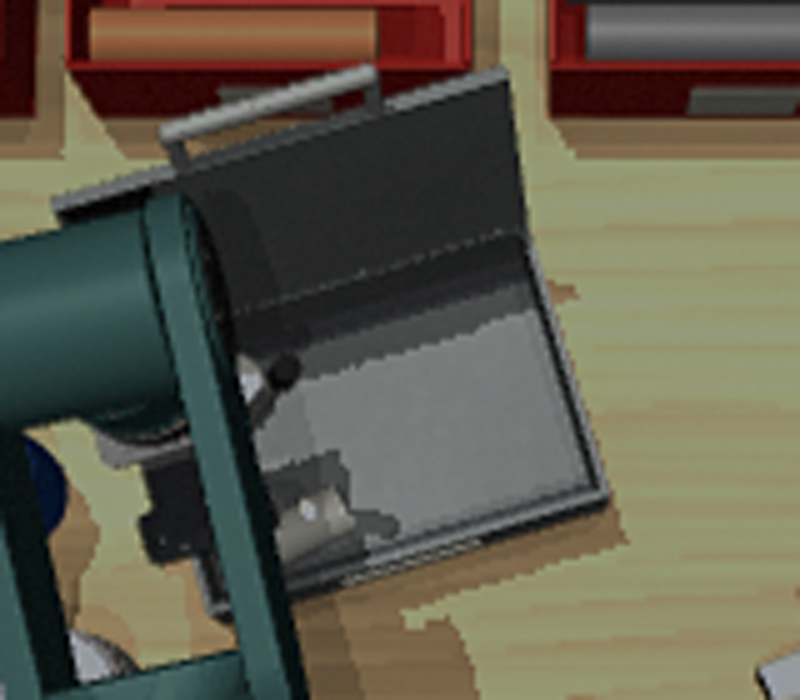

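Stay caught mid-fall at about 1.25 rad (tip at scene crop (280,510)). Likely the pads rode up onto the thicker tip as it came upright. This time I'll grip the thick tip itself.

```bash
python3 -m pendant '[[[0.5,-0.9,0,0.07,44],[0.9,-0.9,0,0,44],[0.9,-0.8,0,0,44],[0.9,-0.1,0,0,44],[0.8,0,0,0,44]]]' 5 ;  python3 -c "
from h import *
plan(C2W(.0083,-.09,.12),A0)"
```

```text
time: 17.9
ee_pos: [0.6022, -0.0008, 0.1636]
tool_rot: [-0.687, 1.522, -0.398]
wrist_force: [-0.2, 0.3, -0.0]
gripper_width: 0.0438
t 17.9 pos [ 0.6022 -0.0008  0.1636] jaw 0.290 toolx [ 0.045 -0.019 -0.999] F [-0.2  0.3 -0. ] w 0.0438 q6 -0.38 | shift [ 1.45  0.14 -0.04] turn -0.05 (shift after turn [ 1.45  0.14 -0.04])
```

```bash
python3 -m pendant '[[[0.4,0.1,0,-0.05,44],[0.6,0,0,0,44],[0.5,0,0,0,44],[0.3,0,0,0,44],[0,0,0,0,44]]]' 5 ;  python3 - <<'E'
from h import *
plan(C2W(.0083,-.09,.081),A0)
f=eyes.grab_frame("top"); crop(f,150,80,310,220,5,"t6")
g=eyes.grab_frame("scene"); crop(g,190,100,350,260,4,"s6")
E
```

```text
time: 18.4
ee_pos: [0.5997, 0.0013, 0.1009]
tool_rot: [-0.785, 1.534, -0.489]
wrist_force: [-0.2, 0.2, 0.9]
gripper_width: 0.044
t 18.4 pos [0.5997 0.0013 0.1009] jaw 0.296 toolx [ 0.033 -0.017 -0.999] F [-0.2  0.2  0.9] w 0.0440 q6 -0.38 | shift [0.66 0.02 0.06] turn -0.01 (shift after turn [0.66 0.02 0.06])
```

View pics/t6.png

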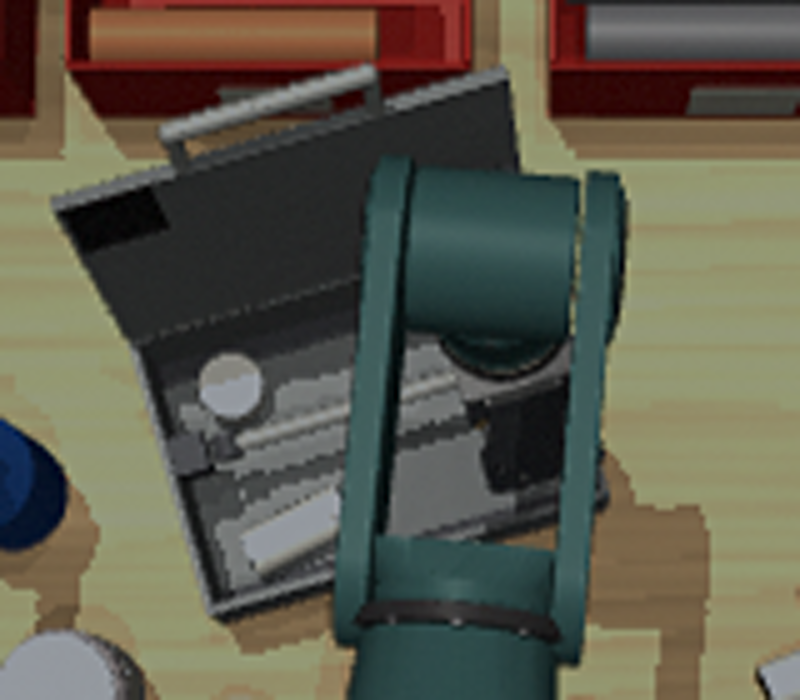

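The rod runs from pivot crop (225,445) to the gripper at (455,380), in line. Descend and grip the tip.

```bash
python3 -m pendant '[[[0.25,0.02,0.06,0,44],[0.25,0,0,0,30],[0.1,0,0,0,26],[0,0,0,0,24],[0,0,0,0,24]]]' 5 ;  python3 -c "
from h import *
plan(C2W(.0083,-.09,.081),A0)"
```

```text
time: 19.0
ee_pos: [0.6053, 0.0022, 0.0871]
tool_rot: [-0.699, 1.525, -0.403]
wrist_force: [0.0, 0.4, 0.1]
gripper_width: 0.0243
t 19.0 pos [0.6053 0.0022 0.0871] jaw 0.296 toolx [ 0.042 -0.018 -0.999] F [0.  0.4 0.1] w 0.0243 q6 -0.38 | shift [ 0.2   0.03 -0.12] turn -0.00 (shift after turn [ 0.2   0.03 -0.12])
```

```bash
python3 -m pendant '[[[0.15,0,-0.1,0,24],[0,0,0,0,20],[0,0,0,0,8],[0,0,0,0,8],[0,0,0,0,8]]]' 20 ;  sed -i 's/RR=0.142/RR=0.18/' h.py; python3 -c "
from h import *
stayang()"
```

```text
time: 19.5
ee_pos: [0.6031, 0.0012, 0.0829]
tool_rot: [-0.679, 1.523, -0.383]
wrist_force: [-0.1, -0.6, -1.1]
gripper_width: 0.0144
t 19.50 chestxyz 0.0098 -0.0915 0.0694 stay -0.003 r 0.1815 jaw 0.296 F [-0.1 -0.6 -1.1] w 0.0144 toolx [ 0.045 -0.018 -0.999]
  0.12: [-0.72  0.07  0.02]
  0.24: [-1.43  0.17  0.04]
  0.36: [-2.13  0.36  0.07]
  0.48: [-2.79  0.64  0.09]
  0.60: [-3.42  0.98  0.12]
```

```bash
python3 -m pendant '[[[0,0,0,0,8],[-0.4,0,0,0,8],[-0.5,0.04,0,0,8],[-0.5,0.08,0,0,8],[-0.5,0.12,0.02,0,8]]]' 30 ; python3 -c "
from h import *
stayang(RR=.1815)"
```

```text
time: 20.0
ee_pos: [0.6, 0.0108, 0.1433]
tool_rot: [-0.602, 1.521, -0.306]
wrist_force: [1.2, 2.4, -1.6]
gripper_width: 0.0144
t 20.00 chestxyz 0.0097 -0.0814 0.1298 stay 0.336 r 0.1815 jaw 0.296 F [ 1.2  2.4 -1.6] w 0.0144 toolx [ 0.047 -0.015 -0.999]
  0.46: [-0.68  0.26  0.02]
  0.58: [-1.32  0.6   0.05]
  0.70: [-1.91  1.02  0.07]
  0.82: [-2.45  1.5   0.09]
  0.94: [-2.93  2.04  0.11]
```

```bash
python3 -m pendant '[[[-0.6,0.25,0.02,0,8],[-0.56,0.3,0.02,0,8],[-0.5,0.34,0.02,0,8],[-0.46,0.38,0.02,0,8],[-0.4,0.4,0.02,0,8]]]' 30 ; python3 -c "
from h import *
stayang(RR=.1815)"
```

```text
time: 20.5
ee_pos: [0.5831, 0.0658, 0.227]
tool_rot: [-0.472, 1.52, -0.176]
wrist_force: [2.5, 4.5, -4.7]
gripper_width: 0.0141
t 20.50 chestxyz 0.0097 -0.0238 0.2135 stay 0.901 r 0.1831 jaw 0.297 F [ 2.5  4.5 -4.7] w 0.0141 toolx [ 0.05  -0.009 -0.999]
  1.02: [-0.39  0.62  0.01]
  1.14: [-0.74  1.25  0.03]
  1.26: [-1.02  1.92  0.04]
  1.38: [-1.22  2.62  0.05]
  1.50: [-1.33  3.34  0.05]
```

```bash
python3 -m pendant '[[[-0.3,0.5,0.01,0,8],[-0.28,0.5,0.01,0,8],[-0.24,0.5,0.01,0,8],[-0.18,0.45,0.01,0,8],[0,0,0,0,8]]]' 30 ; python3 -c "
from h import *
stayang(RR=.1815)"
```

```text
time: 21.0
ee_pos: [0.5644, 0.1279, 0.2606]
tool_rot: [-0.506, 1.514, -0.208]
wrist_force: [3.0, -0.4, -0.2]
gripper_width: 0.0141
t 21.00 chestxyz 0.0100 0.0410 0.2471 stay 1.301 r 0.1838 jaw 0.299 F [ 3.  -0.4 -0.2] w 0.0141 toolx [ 0.055 -0.012 -0.998]
  1.42: [-0.1   0.73 -0.01]
  1.54: [-0.18  1.45 -0.01]
  1.66: [-0.18  2.17 -0.01]
  1.78: [-0.09  2.89 -0.01]
  1.90: [ 0.08  3.6  -0.02]
```

```bash
python3 -m pendant '[[[-0.08,0.3,0,0,8],[-0.06,0.3,0,0,8],[-0.05,0.3,0,0,8],[-0.03,0.3,0,0,8],[0,0,0,0,8]]]' 30 ; python3 -c "
from h import *
stayang(RR=.1838)"
```

```text
time: 21.5
ee_pos: [0.5535, 0.1636, 0.267]
tool_rot: [-0.545, 1.512, -0.249]
wrist_force: [3.1, 0.8, -1.4]
gripper_width: 0.014
t 21.50 chestxyz 0.0101 0.0783 0.2535 stay 1.507 r 0.1839 jaw 0.297 F [ 3.1  0.8 -1.4] w 0.0140 toolx [ 0.057 -0.015 -0.998]
  1.63: [-0.02  0.73 -0.02]
  1.75: [ 0.04  1.47 -0.03]
  1.87: [ 0.19  2.19 -0.04]
  1.99: [ 0.42  2.88 -0.05]
  2.11: [ 0.74  3.55 -0.07]
```

Still held. Push on to about 1.66.

```bash
python3 -m pendant '[[[-0.02,0.25,0,0,8],[0,0.25,0,0,8],[0,0.2,0,0,8],[0,0.12,0,0,8],[0,0,0,0,8]]]' 30 ; python3 - <<'E'
from h import *
stayang(RR=.1838)
g=eyes.grab_frame("scene"); crop(g,230,80,350,220,5,"s7")
E
```

```text
time: 22.0
ee_pos: [0.5459, 0.1887, 0.2669]
tool_rot: [-0.557, 1.511, -0.261]
wrist_force: [3.0, 0.1, 1.0]
gripper_width: 0.014
t 22.00 chestxyz 0.0102 0.1044 0.2535 stay 1.649 r 0.1840 jaw 0.296 F [3.  0.1 1. ] w 0.0140 toolx [ 0.058 -0.015 -0.998]
  1.77: [ 0.08  0.73 -0.03]
  1.89: [ 0.25  1.45 -0.04]
  2.01: [ 0.5   2.14 -0.06]
  2.13: [ 0.83  2.79 -0.07]
  2.25: [ 1.24  3.4  -0.1 ]
```

View pics/s7.png

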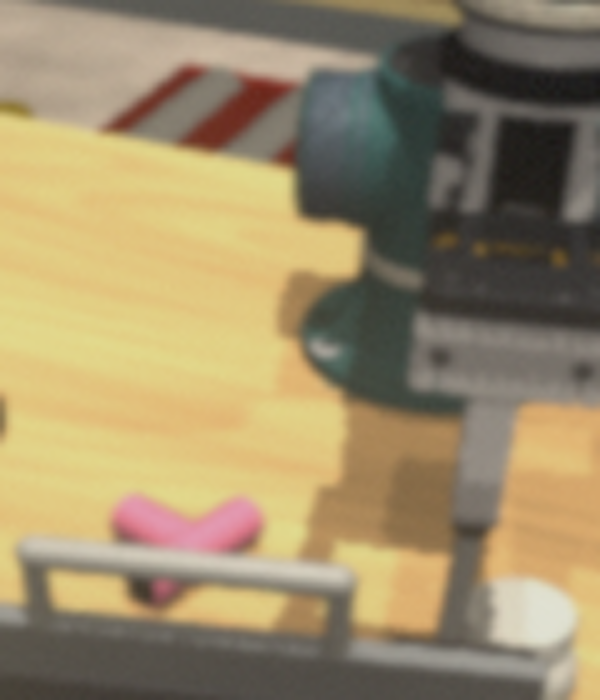

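The stay is upright, leaning slightly right (+y) in the grip. Nudge a little further, then open.

```bash
python3 -m pendant '[[[0,0.1,0,0,8],[0,0,0,0,8],[0,0,0,0,24],[0,0,0,0,40],[0,0,0,0,40]]]' 10 ; python3 - <<'E'
from h import *
stayang(RR=.1838)
g=eyes.grab_frame("scene"); crop(g,230,80,350,220,5,"s8")
E
```

```text
time: 22.55
ee_pos: [0.5428, 0.1909, 0.2657]
tool_rot: [-0.609, 1.518, -0.314]
wrist_force: [0.1, 0.2, -0.5]
gripper_width: 0.0354
t 22.55 chestxyz 0.0078 0.1076 0.2522 stay 1.667 r 0.1830 jaw 0.295 F [ 0.1  0.2 -0.5] w 0.0354 toolx [ 0.05  -0.016 -0.999]
  1.79: [0.07 0.73 0.05]
  1.91: [0.25 1.44 0.04]
  2.03: [0.51 2.13 0.03]
  2.15: [0.85 2.78 0.01]
  2.27: [ 1.27  3.38 -0.01]
```

View pics/s8.png

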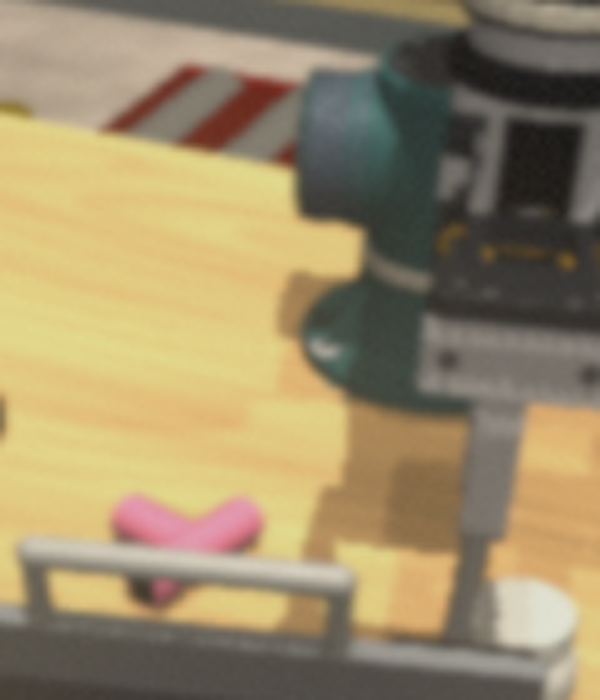

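```bash
python3 -m pendant '[[[-0.5,0,0.05,0,44],[-0.8,0,0.05,0,44],[-0.8,0,0.03,0,44],[-0.5,-0.2,0,0,44],[0,-0.8,-0.3,0,44]]]' ; python3 -m pendant '[[[0,-0.9,-0.8,0,60],[0,-0.9,-0.9,0,60],[0,-0.9,-0.9,0,60],[0,-0.9,-0.9,0,60],[0,-0.9,-0.6,0,60]]]' ; python3 - <<'E'
from h import *
g=eyes.grab_frame("scene"); crop(g,200,80,360,220,5,"s9");f=eyes.grab_frame("top"); crop(f,150,80,310,220,5,"t9")
X=C2W(.01,.09-.19*np.cos(1.66),.07+.19*np.sin(1.66)); print(w2p(f,X),w2p(g,X))
ya=0.39; c=np.array([.425,-.2213]); b=np.array([-np.sin(ya),np.cos(ya)])
plan([*(c+.03*b),.15],ya)
E
```

```text
time: 23.1
ee_pos: [0.5405, 0.1628, 0.3439]
tool_rot: [-0.711, 1.526, -0.413]
wrist_force: [0.1, -0.2, -0.6]
gripper_width: 0.0439
time: 23.6
ee_pos: [0.4593, -0.0067, 0.3433]
tool_rot: [-0.758, 1.529, -0.455]
wrist_force: [0.6, 0.5, 0.3]
gripper_width: 0.0602
[180.96731463 160.56636725] [326.29674117 176.65969358]
t 23.7 pos [ 0.4597 -0.0084  0.3435] jaw 0.297 toolx [ 0.038 -0.02  -0.999] F [0.7 0.3 0.1] w 0.0600 q6 -0.43 | shift [ 6.51 -5.26 -3.47] turn -0.66 (shift after turn [ 6.51 -4.91 -3.94])
```

View pics/s9.png

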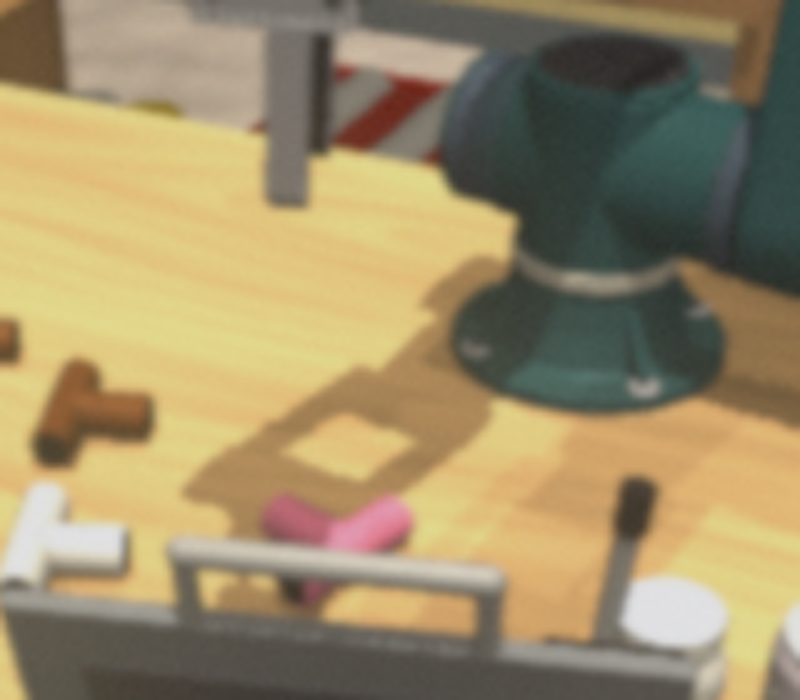

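View pics/t9.png

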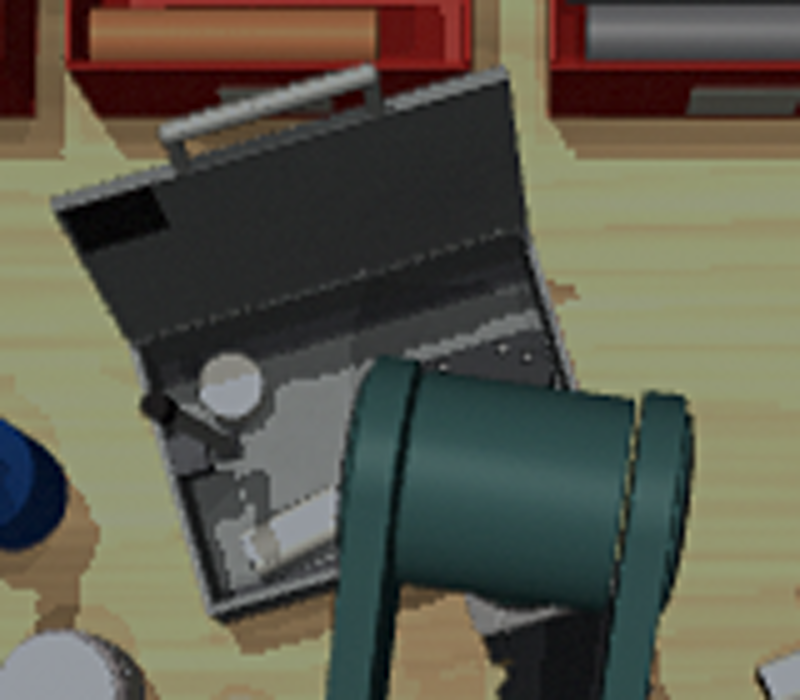

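The stay stands on its stop: tip at scene (327,177), prediction for 1.66 rad (326,177). The lid is still back. Now the tee.

```bash
python3 -m pendant '[[[0.5,-0.9,-0.6,-0.2,70],[0.9,-0.9,-0.6,-0.2,70],[1,-0.9,-0.6,-0.2,70],[1,-0.9,-0.6,0,70],[1,-0.8,-0.6,0,70]]]' ; python3 - <<'E'
from h import *
ya=0.39; c=np.array([.425,-.2213]); b=np.array([-np.sin(ya),np.cos(ya)])
plan([*(c+.03*b),.12],ya)
E
```

```text
time: 24.2
ee_pos: [0.4292, -0.1655, 0.2149]
tool_rot: [-0.737, 1.515, -0.343]
wrist_force: [-0.1, -0.1, 0.3]
gripper_width: 0.0701
t 24.2 pos [ 0.4292 -0.1655  0.2149] jaw 0.394 toolx [ 0.052 -0.019 -0.998] F [-0.1 -0.1  0.3] w 0.0701 q6 -0.89 | shift [ 3.15 -0.55 -0.97] turn 0.03 (shift after turn [ 3.15 -0.55 -0.97])
```

```bash
python3 -m pendant '[[[0.6,-0.3,-0.4,0,70],[0.8,-0.2,-0.4,0,70],[0.8,0,-0.15,0,70],[0.6,0,0,0,70],[0.1,0,0,0,70]]]' ; python3 - <<'E'
from h import *
ya=0.39; c=np.array([.425,-.2213]); b=np.array([-np.sin(ya),np.cos(ya)])
plan([*(c+.03*b),.028],ya)
f=eyes.grab_frame("scene"); crop(f,170,130,290,230,6,"s10")
E
```

```text
time: 24.7
ee_pos: [0.4102, -0.1913, 0.1178]
tool_rot: [-0.63, 1.527, -0.241]
wrist_force: [0.4, -0.1, -0.3]
gripper_width: 0.0697
t 24.7 pos [ 0.4102 -0.1913  0.1178] jaw 0.390 toolx [ 0.042 -0.01  -0.999] F [ 0.4 -0.1 -0.3] w 0.0697 q6 -0.96 | shift [ 3.   -0.03 -0.03] turn -0.00 (shift after turn [ 3.   -0.03 -0.03])
```

View pics/s10.png

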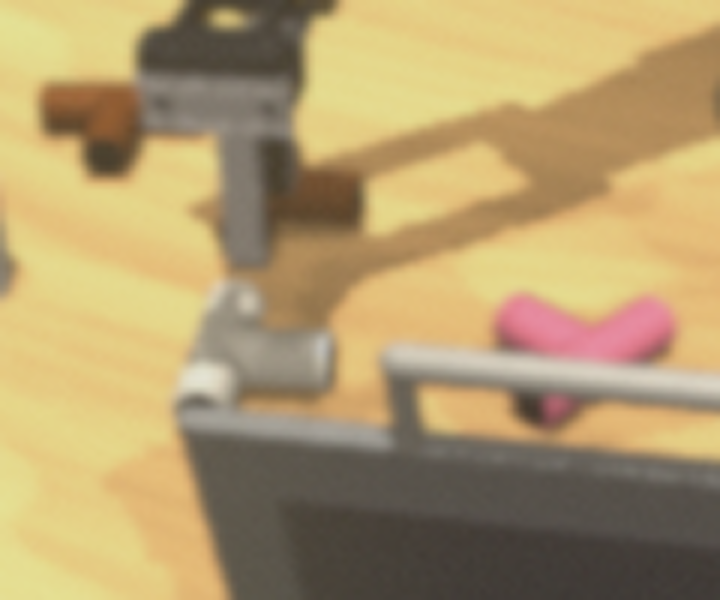

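The gripper hangs above the white tee's branch (crop (290,355)). Descend.

```bash
python3 -m pendant '[[[0.5,0,-0.03,0,70],[0.7,0,0,0,70],[0.7,0,-0.02,0,70],[0.5,0,0,0,70],[0.2,0,0,0,70]]]' ; python3 - <<'E'
from h import *
ya=0.39; c=np.array([.425,-.2213]); b=np.array([-np.sin(ya),np.cos(ya)])
plan([*(c+.03*b),.028],ya)
E
```

```text
time: 25.25
ee_pos: [0.4199, -0.1933, 0.0461]
tool_rot: [-0.683, 1.513, -0.29]
wrist_force: [-0.1, -0.7, 0.1]
gripper_width: 0.0697
t 25.2 pos [ 0.4199 -0.1933  0.0461] jaw 0.394 toolx [ 0.056 -0.017 -0.998] F [-0.1 -0.7  0.1] w 0.0697 q6 -0.96 | shift [ 0.59  0.09 -0.22] turn 0.03 (shift after turn [ 0.59  0.09 -0.23])
```

```bash
python3 -m pendant '[[[0.25,0.09,-0.22,0,70],[0.25,0,0,0,70],[0.1,0,0,0,60],[0,0,0,0,40],[0,0,0,0,36]]]' 15; python3 - <<'E'
from h import *
ya=0.39; c=np.array([.425,-.2213]); b=np.array([-np.sin(ya),np.cos(ya)])
plan([*(c+.03*b),.028],ya)
E
```

```text
time: 25.75
ee_pos: [0.4158, -0.1941, 0.0297]
tool_rot: [-0.701, 1.508, -0.306]
wrist_force: [-0.0, 0.4, -0.3]
gripper_width: 0.0493
t 25.8 pos [ 0.4158 -0.1941  0.0297] jaw 0.396 toolx [ 0.06  -0.019 -0.998] F [-0.   0.4 -0.3] w 0.0493 q6 -0.97 | shift [ 0.05  0.05 -0.06] turn 0.04 (shift after turn [ 0.05  0.05 -0.06])
```

```bash
python3 -m pendant '[[[0.03,0,-0.06,0,36],[0,0,0,0,26],[0,0,0,0,26],[0,0,0,0,26],[0,0,0,0,26]]]' 20; python3 -m pendant '[[[-0.4,0,0,0,26],[-0.7,0,0,0,26],[-0.8,0,0,0,26],[-0.9,0,0,0,26],[-0.9,0,0,0,26]]]' 20; python3 - <<'E'
from h import *
plan(C2W(-.012,-.06,.19),.39)
E
```

```text
time: 26.25
ee_pos: [0.4146, -0.1953, 0.0295]
tool_rot: [-0.705, 1.506, -0.311]
wrist_force: [0.9, 1.0, -0.3]
gripper_width: 0.0316
time: 26.75
ee_pos: [0.4039, -0.1907, 0.141]
tool_rot: [-0.642, 1.518, -0.248]
wrist_force: [-0.6, -0.4, -1.5]
gripper_width: 0.0313
t 26.8 pos [ 0.4039 -0.1907  0.141 ] jaw 0.395 toolx [ 0.051 -0.013 -0.999] F [-0.6 -0.4 -1.5] w 0.0313 q6 -0.98 | shift [-1.44  4.41  8.05] turn 0.04 (shift after turn [-1.44  4.45  8.02])
```

```bash
python3 -m pendant '[[[-0.6,0.3,0.6,0,26],[-0.5,0.45,0.9,0,26],[-0.3,0.45,0.9,0,26],[0,0.5,0.9,0.3,26],[0,0.5,0.9,0.3,26]]]' 20; python3 - <<'E'
from h import *
plan(C2W(-.012,-.06,.18),A0)
E
```

```text
time: 27.25
ee_pos: [0.4967, -0.0822, 0.1991]
tool_rot: [-0.621, 1.504, -0.321]
wrist_force: [-0.1, -0.5, -1.6]
gripper_width: 0.0314
t 27.2 pos [ 0.4967 -0.0822  0.1991] jaw 0.301 toolx [ 0.064 -0.021 -0.998] F [-0.1 -0.5 -1.6] w 0.0314 q6 -0.57 | shift [0.72 2.67 3.46] turn 0.03 (shift after turn [0.72 2.69 3.45])
```

```bash
python3 -m pendant '[[[0.1,0.6,0.8,0,26],[0.1,0.6,0.8,0,26],[0.1,0.6,0.8,0,26],[0.1,0.5,0.6,0,26],[0,0,0,0,26]]]' 20; python3 - <<'E'
from h import *
plan(C2W(-.012,-.06,.12),A0)
f=eyes.grab_frame("top"); crop(f,150,80,310,220,5,"t11")
E
```

```text
time: 27.75
ee_pos: [0.5669, 0.0173, 0.1937]
tool_rot: [-0.598, 1.5, -0.295]
wrist_force: [-0.4, -0.5, -1.5]
gripper_width: 0.0312
t 27.8 pos [0.5669 0.0173 0.1937] jaw 0.304 toolx [ 0.068 -0.021 -0.997] F [-0.4 -0.5 -1.5] w 0.0312 q6 -0.36 | shift [2.46 0.27 0.14] turn 0.05 (shift after turn [2.46 0.27 0.14])
```

View pics/t11.png

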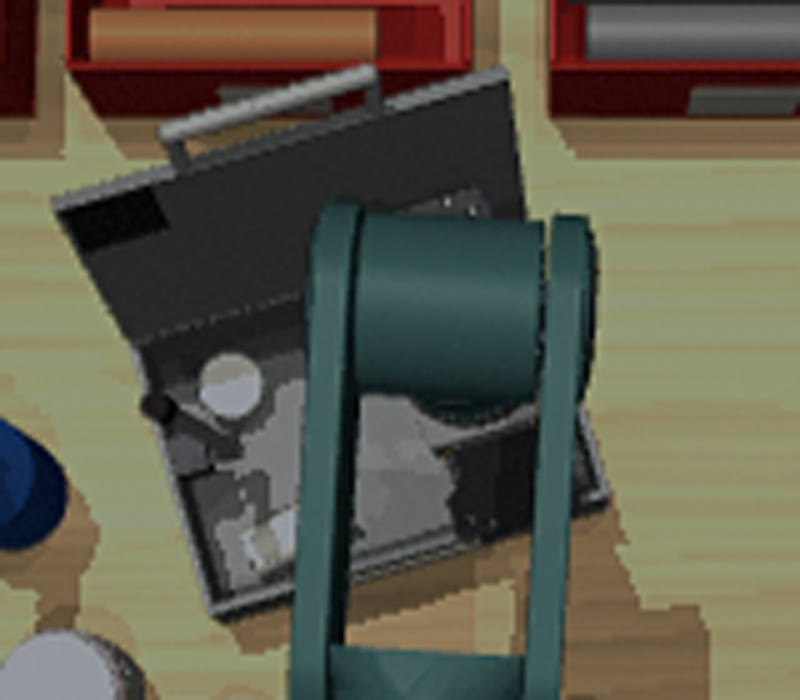

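```bash
python3 -m pendant '[[[0.4,0.25,0.1,0,26],[0.7,0,0,0,26],[0.8,0,0,0,26],[0.8,0,0,0,26],[0.4,0,0,0,26]]]' 20; python3 - <<'E'
from h import *
plan(C2W(-.014,-.06,.036),A0)
E
```

```text
time: 28.3
ee_pos: [0.5729, 0.0197, 0.1008]
tool_rot: [-0.605, 1.493, -0.307]
wrist_force: [-0.5, 0.0, -0.8]
gripper_width: 0.0315
t 28.3 pos [0.5729 0.0197 0.1008] jaw 0.299 toolx [ 0.074 -0.023 -0.997] F [-0.5  0.  -0.8] w 0.0315 q6 -0.35 | shift [ 2.15  0.25 -0.13] turn 0.01 (shift after turn [ 2.15  0.25 -0.13])
```

```bash
python3 -m pendant '[[[0.4,0.2,-0.1,0,26],[0.5,0,-0.02,0,26],[0.5,0,-0.02,0,26],[0.4,0,0,0,26],[0.1,0,0,0,26]]]' 20; python3 - <<'E'
from h import *
plan(C2W(-.014,-.06,.036),A0)
E
```

```text
time: 28.8
ee_pos: [0.5687, 0.0224, 0.0397]
tool_rot: [-0.605, 1.495, -0.31]
wrist_force: [-1.0, 0.2, -1.6]
gripper_width: 0.0314
t 28.8 pos [0.5687 0.0224 0.0397] jaw 0.296 toolx [ 0.072 -0.023 -0.997] F [-1.   0.2 -1.6] w 0.0314 q6 -0.34 | shift [0.13 0.03 0.1 ] turn -0.01 (shift after turn [0.13 0.03 0.1 ])
```

```bash
python3 -m pendant '[[[0.12,0,0,0,26],[0.05,0,0,0,26],[0,0,0,0,26],[0,0,0,0,26],[0,0,0,0,26]]]' 20; python3 - <<'E'
from h import *
plan(C2W(-.014,-.06,.034),A0)
E
```

```text
time: 29.3
ee_pos: [0.5706, 0.0223, 0.0367]
tool_rot: [-0.59, 1.491, -0.296]
wrist_force: [-0.3, -0.6, -1.1]
gripper_width: 0.0315
t 29.3 pos [0.5706 0.0223 0.0367] jaw 0.295 toolx [ 0.076 -0.023 -0.997] F [-0.3 -0.6 -1.1] w 0.0315 q6 -0.34 | shift [0.09 0.05 0.05] turn -0.01 (shift after turn [0.09 0.05 0.05])
```

```bash
python3 -m pendant '[[[0.1,0,0,0,26],[0.08,0,0,0,26],[0,0,0,0,26],[0,0,0,0,50],[0,0,0,0,56]]]' 20; python3 - <<'E'
from h import *
plan(C2W(-.014,-.06,.034),A0)
E
```

```text
time: 29.8
ee_pos: [0.5732, 0.0224, 0.0356]
tool_rot: [-0.569, 1.486, -0.275]
wrist_force: [-0.9, 1.4, -0.3]
gripper_width: 0.0441
t 29.8 pos [0.5732 0.0224 0.0356] jaw 0.295 toolx [ 0.082 -0.023 -0.996] F [-0.9  1.4 -0.3] w 0.0441 q6 -0.34 | shift [ 0.05  0.07 -0.03] turn -0.01 (shift after turn [ 0.05  0.07 -0.03])
```

```bash
python3 -m pendant '[[[0,0,0,0,64],[-0.4,0,0,0,64],[-0.8,0,0,0,64],[-0.9,0,0,0,64],[-0.9,0,0,0,60]]]' 10; python3 -m pendant '[[[-0.9,0,0,0,60],[-1,0,-0.2,0,60],[-1,0,-0.6,0,50],[-1,0,-0.9,0,40],[-1,0,-0.9,0,36]]]' 10; python3 - <<'E'
from h import *
plan(C2W(.13,0,.36),A0)
f=eyes.grab_frame("top"); crop(f,150,80,310,220,5,"t12")
g=eyes.grab_frame("scene"); crop(g,200,80,360,220,5,"s12")
E
```

```text
time: 30.3
ee_pos: [0.5624, 0.0242, 0.124]
tool_rot: [-0.614, 1.497, -0.32]
wrist_force: [0.0, -0.1, -0.0]
gripper_width: 0.0607
time: 30.8
ee_pos: [0.4759, 0.0048, 0.2749]
tool_rot: [-0.614, 1.493, -0.319]
wrist_force: [0.1, -0.2, 0.9]
gripper_width: 0.0394
t 30.8 pos [0.4759 0.0048 0.2749] jaw 0.297 toolx [ 0.074 -0.024 -0.997] F [ 0.1 -0.2  0.9] w 0.0394 q6 -0.40 | shift [-2.39  1.58  8.21] turn -0.00 (shift after turn [-2.39  1.58  8.21])
```

View pics/t12.png

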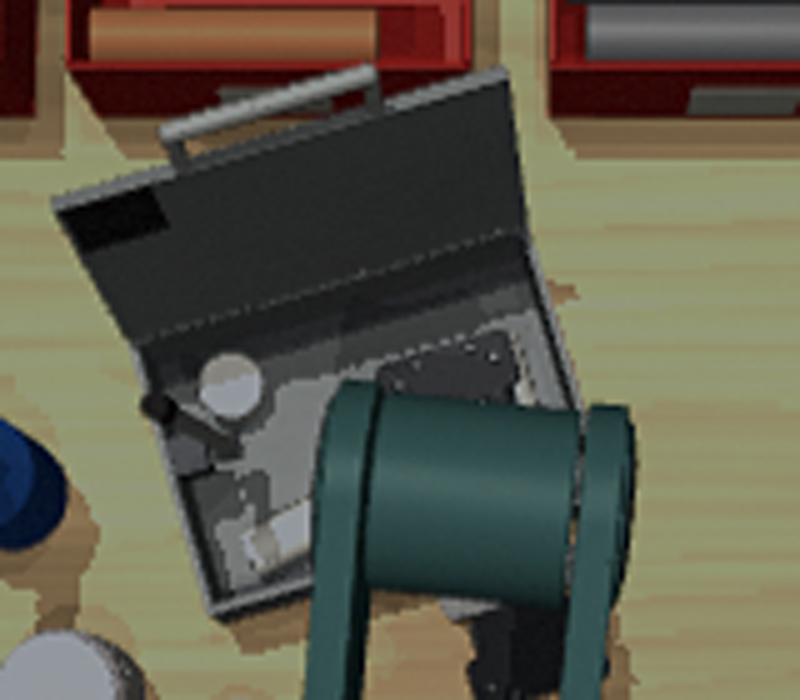

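View pics/s12.png

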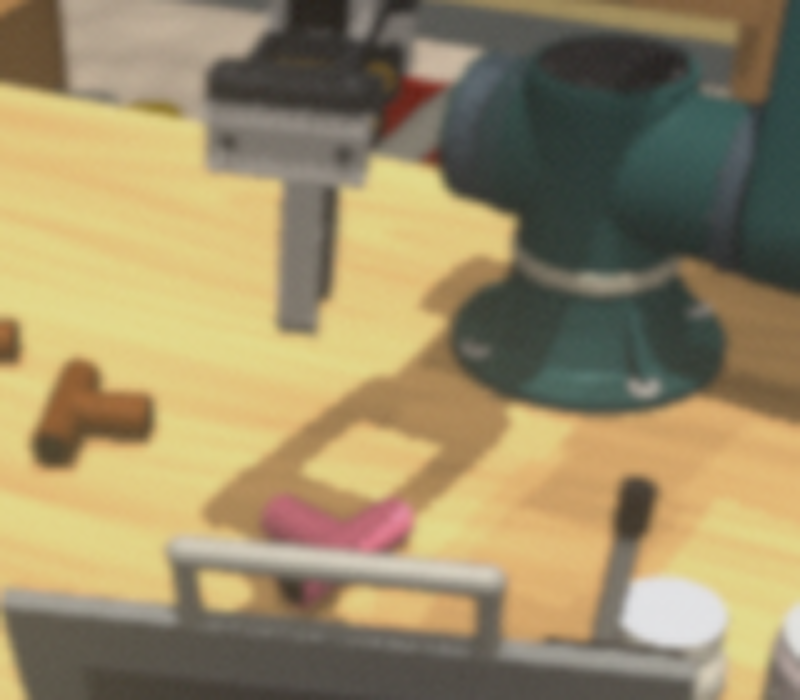

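```bash
python3 -m pendant '[[[-0.8,0.2,0.4,0,40],[-0.8,0.3,0.8,0,40],[-0.8,0.3,0.9,0,40],[-0.2,0.3,0.9,0,40],[0,0.3,0.9,0,40]]]' 10; python3 - <<'E'
import pickle
from h import *
f=pickle.load(open("top.pkl","rb")); 
print("bar seen",p2w(f,203.9,100.5,.30),"model",C2W(.09+.216*.227,0,.3))
plan(C2W(.139,0,.368),A0)
E
```

```text
time: 31.4
ee_pos: [0.5707, 0.0813, 0.3664]
tool_rot: [-0.587, 1.481, -0.299]
wrist_force: [1.5, 0.1, -1.3]
gripper_width: 0.0397
bar seen [0.70031394 0.12592346 0.3       ] model [0.70044501 0.12628811 0.3       ]
t 31.4 pos [0.5707 0.0813 0.3664] jaw 0.290 toolx [ 0.086 -0.026 -0.996] F [ 1.5  0.1 -1.3] w 0.0397 q6 -0.24 | shift [0.28 0.22 4.56] turn -0.05 (shift after turn [0.28 0.18 4.57])
```

```bash
python3 -m pendant '[[[0.05,0.1,0.8,-0.05,40],[0.05,0.08,0.9,0,40],[0.05,0,0.9,0,40],[0.05,0,0.8,0,40],[0,0,0.5,0,40]]]' 10; python3 - <<'E'
from h import *
plan(C2W(.137,0,.36),A0)
E
```

```text
time: 31.9
ee_pos: [0.6885, 0.1258, 0.3628]
tool_rot: [-0.612, 1.485, -0.313]
wrist_force: [-0.0, 0.2, -0.4]
gripper_width: 0.04
t 31.9 pos [0.6885 0.1258 0.3628] jaw 0.301 toolx [ 0.081 -0.026 -0.996] F [-0.   0.2 -0.4] w 0.0400 q6 -0.20 | shift [ 0.12 -0.1   0.31] turn 0.03 (shift after turn [ 0.12 -0.09  0.31])
```

```bash
python3 -m pendant '[[[0,-0.1,0.2,0,36],[0.3,0,0,0,36],[0.5,0,0,0,36],[0.4,0,0,0,36],[0,0,0,0,36]]]' 10; python3 - <<'E'
from h import *
plan(C2W(.1385,0,.309),A0)
E
```

```text
time: 32.4
ee_pos: [0.6993, 0.1238, 0.3187]
tool_rot: [-0.658, 1.493, -0.359]
wrist_force: [0.2, -0.3, -0.0]
gripper_width: 0.0365
t 32.4 pos [0.6993 0.1238 0.3187] jaw 0.301 toolx [ 0.073 -0.027 -0.997] F [ 0.2 -0.3 -0. ] w 0.0365 q6 -0.20 | shift [0.32 0.08 0.02] turn 0.03 (shift after turn [0.32 0.08 0.02])
```

```bash
python3 -m pendant '[[[0.25,0.05,0,0,36],[0.1,0,0,0,24],[0,0,0,0,8],[0,0,0,0,4],[0,0,0,0,4]]]' 20; python3 -m pendant '[[[0,0,0,0,4],[0,0,0,0,4],[0,0,0,0,4],[0,0,0,0,4],[0,0,0,0,4]]]' 20; python3 - <<'E'
from h import *
lidang()
E
```

```text
time: 32.9
ee_pos: [0.6985, 0.1246, 0.3091]
tool_rot: [-0.648, 1.491, -0.349]
wrist_force: [0.3, -0.6, -0.9]
gripper_width: 0.0114
time: 33.4
ee_pos: [0.6986, 0.1247, 0.309]
tool_rot: [-0.647, 1.491, -0.349]
wrist_force: [0.2, 0.8, -0.8]
gripper_width: 0.0113
t 33.40 chestxyz 0.1370 -0.0012 0.3060 lid th 1.785 r 0.2211 jaw 0.300 F [ 0.2  0.8 -0.8] |F| 1.1 w 0.0113 toolx [ 0.075 -0.027 -0.997]
  th 1.89: total shift units [0.39 0.06 0.63]
  th 1.99: total shift units [0.69 0.07 1.29]
  th 2.09: total shift units [1.05 0.08 1.91]
  th 2.19: total shift units [1.48 0.1  2.49]
  th 2.29: total shift units [1.95 0.12 3.03]
```

```bash
sed -i 's/p+=0.003\*R/p+=0.008*R/; s/a=th+n\*k\*np.sign(1)/a=th-n*k/' h.py; python3 -c "
from h import *
lidang()"
```

```text
t 33.40 chestxyz 0.1373 -0.0014 0.3011 lid th 1.791 r 0.2163 jaw 0.300 F [ 0.2  0.8 -0.8] |F| 1.1 w 0.0113 toolx [ 0.075 -0.027 -0.997]
  th 1.69: total shift units [-0.16  0.04 -0.7 ]
  th 1.59: total shift units [-0.26  0.04 -1.42]
  th 1.49: total shift units [-0.28  0.04 -2.14]
  th 1.39: total shift units [-0.23  0.04 -2.85]
  th 1.29: total shift units [-0.11  0.05 -3.56]
```

```bash
python3 -m pendant '[[[-0.1,0,-0.4,0,4],[-0.1,0,-0.5,0,4],[-0.06,0,-0.5,0,4],[-0.03,0,-0.5,0,4],[0,0,-0.4,0,4]]]' 20; python3 -c "
from h import *
lidang()"
```

```text
time: 33.9
ee_pos: [0.6339, 0.1052, 0.3148]
tool_rot: [-0.58, 1.482, -0.281]
wrist_force: [0.6, 0.9, -2.2]
gripper_width: 0.0115
t 33.90 chestxyz 0.0699 -0.0011 0.3068 lid th 1.478 r 0.2177 jaw 0.301 F [ 0.6  0.9 -2.2] |F| 2.4 w 0.0115 toolx [ 0.085 -0.025 -0.996]
  th 1.38: total shift units [ 0.11  0.05 -0.72]
  th 1.28: total shift units [ 0.23  0.05 -1.43]
  th 1.18: total shift units [ 0.42  0.07 -2.12]
  th 1.08: total shift units [ 0.68  0.08 -2.79]
  th 0.98: total shift units [ 1.    0.1  -3.43]
```

```bash
python3 -m pendant '[[[0.06,0,-0.4,0,4],[0.07,0,-0.4,0,4],[0.07,0,-0.35,0,4],[0.06,0,-0.25,0,4],[0,0,0,0,4]]]' 20; python3 - <<'E'
from h import *
lidang()
g=eyes.grab_frame("scene"); crop(g,200,80,360,250,4,"s13");f=eyes.grab_frame("top"); crop(f,150,80,310,220,5,"t13")
E
```

```text
time: 34.4
ee_pos: [0.5933, 0.093, 0.3071]
tool_rot: [-0.524, 1.474, -0.224]
wrist_force: [1.2, 0.7, -2.5]
gripper_width: 0.0116
t 34.40 chestxyz 0.0275 -0.0009 0.2991 lid th 1.280 r 0.2183 jaw 0.302 F [ 1.2  0.7 -2.5] |F| 2.8 w 0.0116 toolx [ 0.094 -0.022 -0.995]
  th 1.18: total shift units [ 0.26  0.05 -0.68]
  th 1.08: total shift units [ 0.51  0.06 -1.35]
  th 0.98: total shift units [ 0.82  0.08 -2.  ]
  th 0.88: total shift units [ 1.2   0.1  -2.61]
  th 0.78: total shift units [ 1.64  0.13 -3.18]
```

View pics/s13.png

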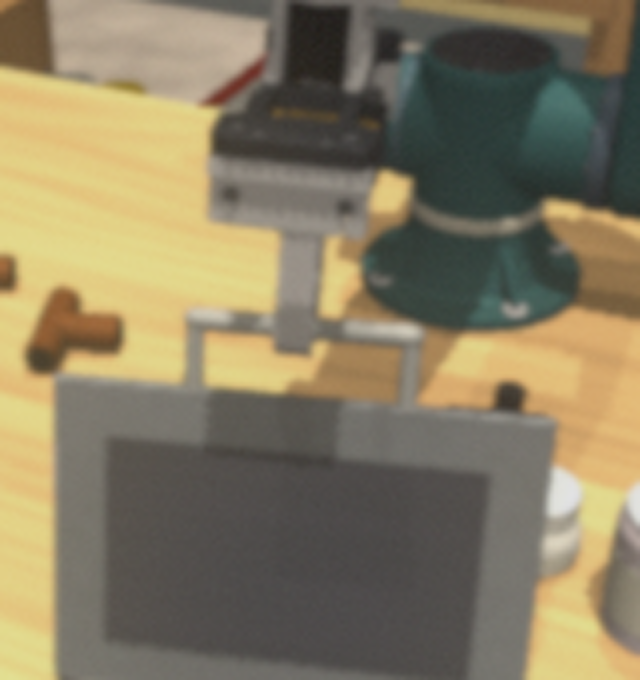

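View pics/t13.png

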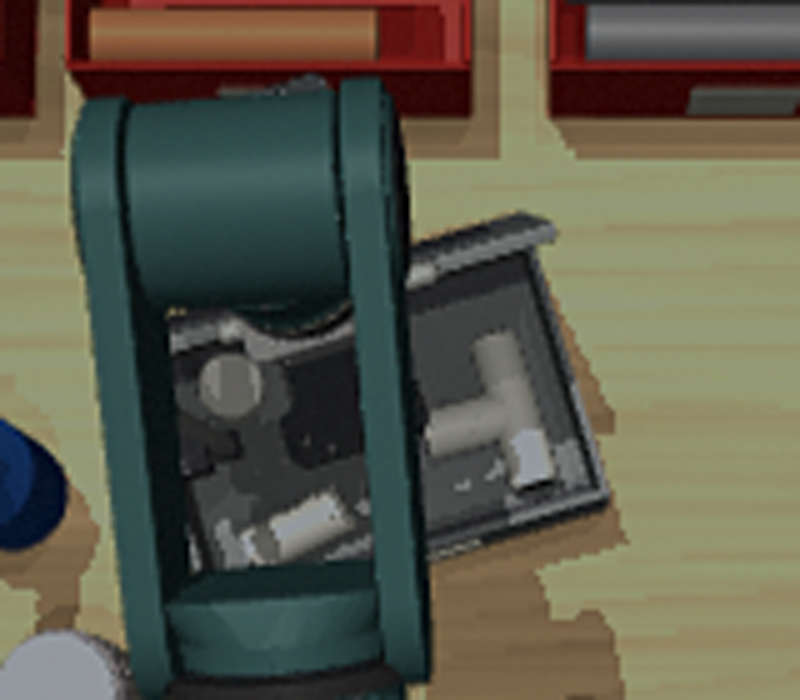

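The tee lies on the chest floor (top crop (500,405)). The lid is at about 1.28, held, with the stay tip just behind it at scene crop (510,395). I'll bring it on slowly.

```bash
python3 -m pendant '[[[0.05,0,-0.18,0,4],[0.05,0,-0.15,0,4],[0.05,0,-0.12,0,4],[0.04,0,-0.1,0,4],[0,0,0,0,4]]]' 20; python3 - <<'E'
from h import *
lidang()
E
```

```text
time: 35.0
ee_pos: [0.579, 0.0886, 0.3018]
tool_rot: [-0.499, 1.47, -0.198]
wrist_force: [0.6, 0.1, 0.2]
gripper_width: 0.0114
t 35.00 chestxyz 0.0126 -0.0009 0.2938 lid th 1.208 r 0.2180 jaw 0.303 F [0.6 0.1 0.2] |F| 0.6 w 0.0114 toolx [ 0.099 -0.02  -0.995]
  th 1.11: total shift units [ 0.29  0.05 -0.66]
  th 1.01: total shift units [ 0.59  0.06 -1.32]
  th 0.91: total shift units [ 0.95  0.09 -1.94]
  th 0.81: total shift units [ 1.37  0.11 -2.53]
  th 0.71: total shift units [ 1.84  0.14 -3.07]
```

```bash
python3 -m pendant '[[[0.03,0,-0.08,0,4],[0.03,0,-0.06,0,4],[0.03,0,-0.05,0,4],[0,0,0,0,4],[0,0,0,0,4]]]' 20; python3 - <<'E'
from h import *
lidang()
g=eyes.grab_frame("scene"); crop(g,250,130,350,220,7,"s14")
E
```

```text
time: 35.5
ee_pos: [0.5733, 0.0869, 0.2992]
tool_rot: [-0.494, 1.469, -0.193]
wrist_force: [-0.9, 1.0, 2.1]
gripper_width: 0.0112
t 35.50 chestxyz 0.0066 -0.0008 0.2912 lid th 1.178 r 0.2178 jaw 0.303 F [-0.9  1.   2.1] |F| 2.5 w 0.0112 toolx [ 0.099 -0.019 -0.995]
  th 1.08: total shift units [ 0.31  0.05 -0.66]
  th 0.98: total shift units [ 0.62  0.07 -1.3 ]
  th 0.88: total shift units [ 1.    0.09 -1.92]
  th 0.78: total shift units [ 1.43  0.11 -2.49]
  th 0.68: total shift units [ 1.93  0.14 -3.01]
```

View pics/s14.png

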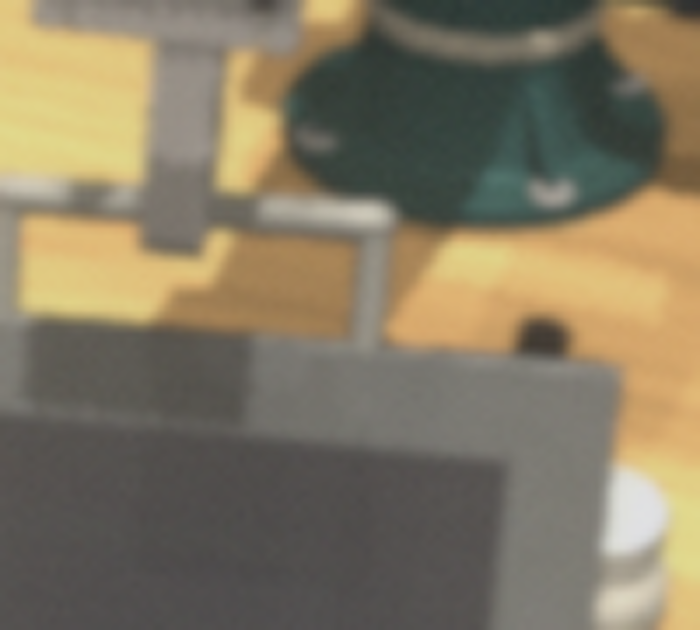

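Angle 1.178 and the wrist force reversed to +2 N, so the lid bears on the stay. One tiny settling push to confirm, then open slowly.

```bash
python3 -m pendant '[[[0.02,0,-0.05,0,4],[0,0,0,0,4],[0,0,0,0,4],[0,0,0,0,4],[0,0,0,0,4]]]' 20; python3 -c "
from h import *
lidang()"; python3 -m pendant '[[[0,0,0,0,12],[0,0,0,0,14],[0,0,0,0,18],[0,0,0,0,24],[0,0,0,0,30]]]' 10;  python3 - <<'E'
from h import *
lidang()
g=eyes.grab_frame("scene"); crop(g,250,130,350,220,7,"s15")
E
```

```text
time: 36.05
ee_pos: [0.5723, 0.0866, 0.2987]
tool_rot: [-0.489, 1.468, -0.187]
wrist_force: [-0.2, 0.2, 0.8]
gripper_width: 0.0108
t 36.05 chestxyz 0.0056 -0.0008 0.2907 lid th 1.173 r 0.2178 jaw 0.304 F [-0.2  0.2  0.8] |F| 0.8 w 0.0108 toolx [ 0.1   -0.019 -0.995]
  th 1.07: total shift units [ 0.31  0.05 -0.66]
  th 0.97: total shift units [ 0.62  0.07 -1.3 ]
  th 0.87: total shift units [ 1.    0.09 -1.91]
  th 0.77: total shift units [ 1.44  0.11 -2.48]
  th 0.67: total shift units [ 1.94  0.14 -3.  ]
time: 36.55
ee_pos: [0.5719, 0.0856, 0.2966]
tool_rot: [-0.518, 1.472, -0.218]
wrist_force: [-0.2, -0.3, 0.4]
gripper_width: 0.0283
t 36.55 chestxyz 0.0049 -0.0017 0.2886 lid th 1.166 r 0.2161 jaw 0.303 F [-0.2 -0.3  0.4] |F| 0.6 w 0.0283 toolx [ 0.097 -0.021 -0.995]
  th 1.07: total shift units [ 0.26  0.07 -0.67]
  th 0.97: total shift units [ 0.58  0.09 -1.31]
  th 0.87: total shift units [ 0.97  0.12 -1.92]
  th 0.77: total shift units [ 1.42  0.14 -2.48]
  th 0.67: total shift units [ 1.92  0.17 -3.  ]
```

View pics/s15.png

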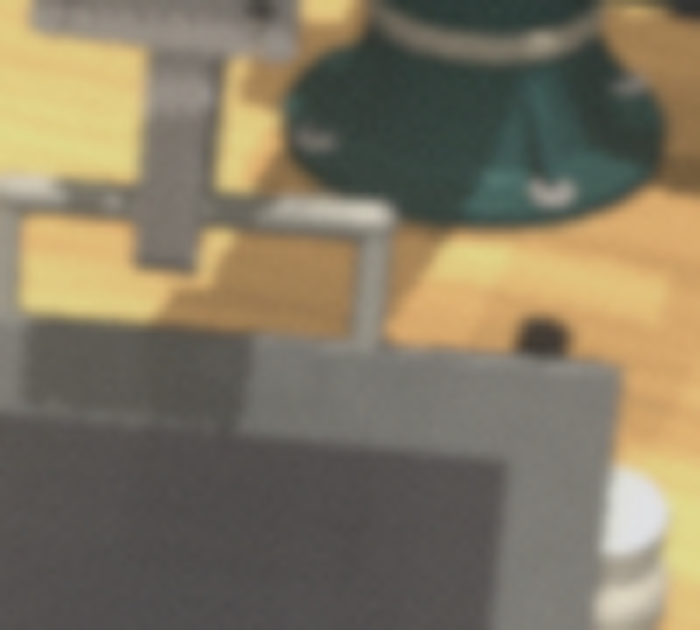

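The lid has not moved after opening. Withdraw straight up along the fingers.

```bash
python3 -m pendant '[[[0,0,0,0,36],[-0.2,0,0,0,36],[-0.4,0,0,0,36],[-0.6,0,0,0,36],[-0.8,0,0,0,36]]]' 10;  python3 -c "
from h import *
lidang()" | head -1;  python3 -m pendant '[[[-0.8,0,0,0,36],[-0.6,0,-0.3,0,36],[-0.2,0,-0.8,0,36],[0,-0.5,-0.9,0,36],[0,-0.9,-0.9,0,36]]]' 10; python3 -m pendant '[[[0,-0.9,-0.7,0,36],[0,-0.9,-0.6,0,36],[0,-0.9,-0.5,0,36],[0,-0.9,0,0,36],[0,-0.5,0,0,36]]]' 10;  python3 - <<'E'
from h import *
s=sense(); print(s["time"],s["ee_pos"],s["wrist_force"])
g=eyes.grab_frame("scene"); crop(g,0,0,512,384,1.5,"s16");f=eyes.grab_frame("top"); crop(f,100,80,400,290,2.6,"t16")
for a in (1.1,1.18,1.26): print(a,w2p(f,C2W(.09-.216*np.cos(a),0,.09+.216*np.sin(a))),w2p(g,C2W(.09-.216*np.cos(a),0,.09+.216*np.sin(a))))
E
```

```text
time: 37.1
ee_pos: [0.5647, 0.0867, 0.3555]
tool_rot: [-0.544, 1.479, -0.243]
wrist_force: [0.3, 0.8, 0.5]
gripper_width: 0.0358
t 37.10 chestxyz -0.0017 0.0015 0.3476 lid th 1.229 r 0.2734 jaw 0.302 F [0.3 0.8 0.5] |F| 1.0 w 0.0358 toolx [ 0.089 -0.022 -0.996]
time: 37.6
ee_pos: [0.4899, 0.0235, 0.4102]
tool_rot: [-0.499, 1.465, -0.192]
wrist_force: [-0.8, -0.4, 0.0]
gripper_width: 0.0359
time: 38.1
ee_pos: [0.4707, -0.1153, 0.422]
tool_rot: [-0.517, 1.449, -0.21]
wrist_force: [-0.3, -0.4, 0.4]
gripper_width: 0.0358
38.1 [ 0.47072051 -0.11526864  0.42198383] [-0.25392127 -0.40628293  0.36083151]
1.1 [220.00070944 153.99695038] [276.34280694 158.4479801 ]
1.18 [218.12693714 147.92186316] [275.38072403 159.35948145]
1.26 [216.21572364 141.6979369 ] [274.32844066 160.98936559]
```

View pics/s16.png

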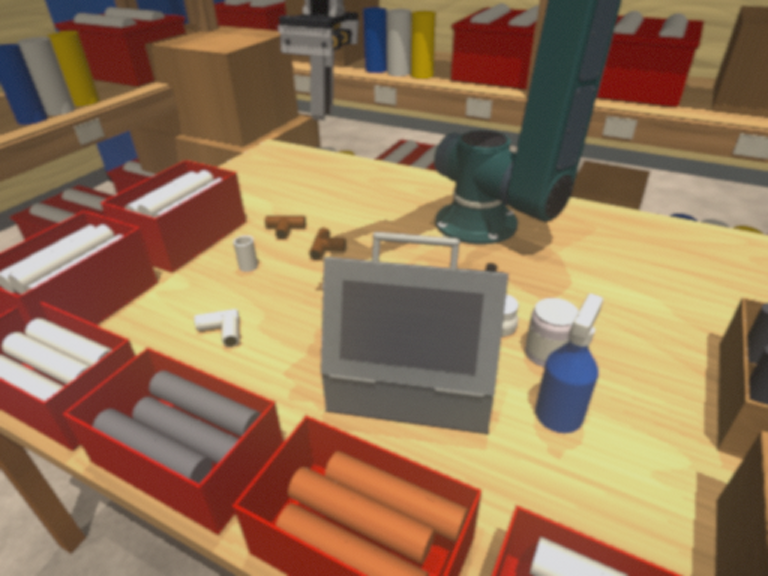

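View pics/t16.png

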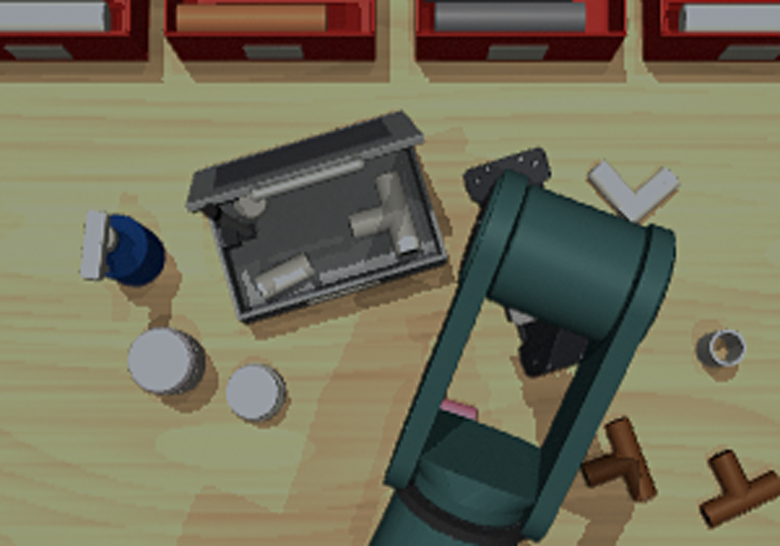

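The lid is propped: bar at top (218.5,148.5), prediction for 1.18 rad (218.1,147.9). The stay tip is under the lid edge, the tee lies on the floor, and the other things are where they were. One still call to stop the arm and recheck, then hand in.

```bash
python3 -m pendant '[[[0,0,0,0,36],[0,0,0,0,36],[0,0,0,0,36],[0,0,0,0,36],[0,0,0,0,36]]]' 10; python3 - <<'E'
from h import *
f=eyes.grab_frame("top"); crop(f,160,100,290,210,6,"t17")
s=sense(); print(s["time"],abs(s["qd"]).max(),s["wrist_force"])
E
```

```text
time: 38.7
ee_pos: [0.4707, -0.1117, 0.4238]
tool_rot: [-0.51, 1.447, -0.199]
wrist_force: [-0.4, -1.0, -0.1]
gripper_width: 0.0361
38.75 0.0066003349006548435 [-0.19583652 -0.05350639  0.19391776]
```

View pics/t17.png

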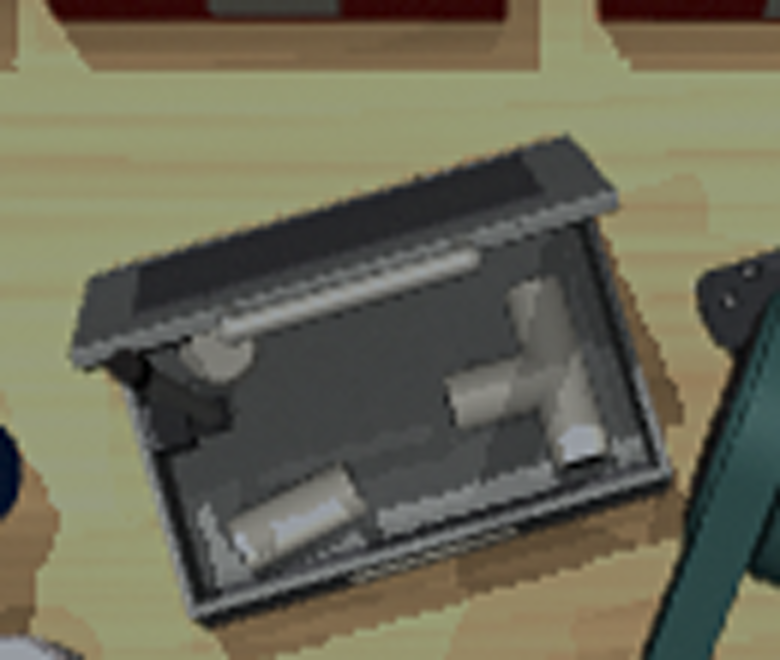

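The lid rests on the stay tip at crop (130,365). The tee lies flat at (540,375). Nothing is moving.

```bash
python3 -c "
from rig import ticket
print(ticket.hand_in())"
```

```text
the job is handed in; nothing more can be done
None
```

The job is done and handed in at about 39 s of the 72 s allowed. I held the lid by its bar back to its stop, stood the stay up, and put the white tee on the chest floor in the empty half. Then I brought the lid forward by hand onto the stay tip and let go only once it was bearing.

- **Stay attempts:** my first two tries at raising the stay failed. It slipped from the jaws near upright and fell back into the chest. Gripping its thick tip worked on the third try. The lid was never let go short of its stop or the stay.
- **Last checks:** with the arm clear and still, the bar sits where a lid angle of about 1.18 rad puts it: seen at pixel (218.5, 148.5), predicted (218.1, 147.9). The stay tip is under the lid's edge and the tee lies flat inside. The elbow, coupling, sprayer, tin and pot showed no visible movement, but I judged that by eye, not by measuring. The pink look-alike was mostly hidden behind the arm in the last pictures.
- **Forces:** no reading I took passed about 17 N at the wrist. I read it only at the end of each call, so brief peaks between could have been missed.
- **Tool tilt:** the tool drifted up to about 7° off vertical. This showed no effect on the result.

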